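# Load the derusting tumbler with rusty nuts and start it

### The arm

A 6-joint arm with a two-finger parallel gripper is mounted at the origin on the work surface. World frame = base frame: x ahead of the robot, y to its left, z up, the work surface at z = 0. Lengths are in m, angles in degrees, forces in N, time in s.
With the tool pointing down it reaches from about 0.4 to 0.825 m from the base axis. Payload 7 kg.
Tool frame: the origin (TCP) lies midway between the tips of the shut fingers; the grasp point (between the pads) lies 19 mm behind it; z points along the fingers, y is the line along which they close (so a half turn about z gives the same grasp; the last joint's range is limited). The gripper opens to 88 mm and grips with 3 to 60 N. Pads are 19 mm wide; open, the fingers measure 130 mm over their backs; the gripper's body (78 mm by 193 mm) begins 47 mm behind the grasp point.
Start: joints at [91.507, 20.546, 0.682, 0, -70.136, -16.507], TCP at [0.175, 0.652, 0.227] pointing down, gripper open.
Joint ranges: [-176.03, 176.03], [-82.01, 121.73], [-58.28, 71.71], [-173.87, 95.51], [-174.79, -0.11], [-173.66, 173.66]. Speed limits (degrees/s): [136.94, 136.94, 172.46, 180, 180, 180].

### API

Orientations are given as [roll, pitch, yaw] about the fixed x, y, z axes, in that order (R = Rz(yaw) Ry(pitch) Rx(roll)).
In Python, from plant import r, eyes, workorder gives the robot as it stands.
- The arm moves only by the tool step_arm, never from a script. Its argument "plan" is a list of rows, each a list of 5 numbers: the shift along the tool's x, y, z each as a share of 25 cm, from -1 to 1, then the turn about the tool's z as a share of 60 degrees, from -1 to 1, then the finger opening in mm, from 0 to 87.6. In form: [[x, y, z, turn, jaw], ...]. A call has 1 to 12 rows; each row is the pose to reach, as a shift and turn from the pose commanded when the call began, along the tool's axes at that moment; what a row does not reach only later rows make up. A row lasts 1/12 s, in which the tool goes at most 41.7 mm and 7.16 degrees, less where a joint would pass 70% of its speed; a pose out of reach is approached as far as the arm can. A call with a number of a shift or a turn outside -1 to 1 is refused whole. A call with a gripper value outside its range is refused whole. The fingers move at their own pace and stop on an object; "newtons" is the grip in N (left out, the last holds). Time passes only in rows, so rows that repeat a pose let the fingers close. It gives the time, the measured TCP pose, the force, the opening and the grip force at its end, in the units of the state.
- r.get_state(): the state, without advancing time (a new reading comes with each control period).
- eyes.capture(name): name is "scene" or "top" or "wrist"; returns the picture (480x640x3 uint8, red, green, blue); there is no depth.
- eyes.camera_model(name): a dict with "fov_y" (degrees; the focal length in pixels is half the picture's height over the tangent of half this angle, whatever the lens; pixels are square), "cx", "cy" (the principal point, pixels), "world_to_cam" (4x4, takes a point from world to camera coordinates); the wrist camera has in their place "hand_eye" (4x4, takes a point from camera to tool coordinates, whose origin is the TCP and whose axes are the flange's). Camera axes: x right, y up, looking along -z (the intrinsics and any distortion apply to the point x, -y, -z); pixel columns grow to the right and rows downward; lengths in m; the calibration is good to about 2 mm. A picture is of the moment at which its call begins: read the wrist's pose just before it. camera_model takes no time and is no camera call.
- workorder.close_job(): hands the job in; it is judged then, once.
The state is a dict: "time_s": time; "joints": joint angles; "qd": joint speeds; "joint_torque": joint torques, N m; "tcp_pos": TCP position; "eef_rot": TCP orientation; "contact_force": force on the tool from outside, world axes, zero at the start; "moment": the same for the moment, N m; "gripper_width": finger opening in m; "gripper_force": force on a finger pad.
Only numpy, scipy, OpenCV 4.12 (cv2) and the standard library are available. Lean on these libraries where they do the work, as an engineer would, in place of code of your own. Each camera call takes 0.05 s, during which the arm holds its last target. There are 200 camera calls.

### The job

Get every rusty nut on this bench, the small ones in the blue cup and the big ones lying loose, into the tub of the green tumbler: slide its safety bolt back, swing the lid fully up, pour the cup out into the tub and put the big nuts in as well. Stand the empty cup upright on its black mat again, shut the lid, slide the bolt fully home, and only then press the green start button right down. Leave the other things on the bench where they are.

Things in the scene. Friction and masses are not known exactly. Their poses are not given: they have to be found in the camera images.
- tub_floor (a point): Centre of the tub's floor, 30 mm above the bench, in the green tumbler (fixed to the bench, placed and turned a little differently each time). Its axes: x away from the robot (front to hinge side), y to the left, z up. The tub is open 164 mm (x) by 224 mm (y), walls 8 mm thick, rim 80 mm above this point, lined orange. The grey control housing stands against the tub's right side (-y): 180 mm (x) by 85 mm (y), its right face 205 mm from this point, its top 82 mm above it.
- lid (a joint): Lid angle, rad: 0 shut, 1.5 fully up at its stop (almost upright). The 180 x 240 x 10 mm green lid (0.5 kg) hinges on the far rim, about a line along y that lies 90 mm in +x and 80 mm above tub_floor; its stiff hinge (about 0.65 N m friction) lets it stay at any angle. The bolt holds it shut until drawn back; if the bolt is home while the lid is up, the lid cannot shut.
- lid_bar (a point): Middle of the lid's steel bar handle: a round bar 12 mm thick, 110 mm long along y, 214 mm from the hinge line, 34 mm clear of the lid's front edge (28 mm gap). Shut: 115 mm above the bench. Open: about 325 mm up. Turns with the lid.
- catch (a joint): Safety bolt travel, m: 0 fully home (its tongue reaches 16 mm over the lid), 0.026 fully back (clear of the lid; over 0.019 counts as drawn back, under 0.007 as home). The tongue passes 4 mm over the shut lid's top, so it only goes home when the lid is within about 0.025 rad of shut. It slides along tub_floor's y, back to the right (-y), with about 2 N friction, and stays where it is left.
- catch_knob (a point): Middle of the upright yellow bolt knob (18 mm thick, 36 mm tall) on the front of the control housing's top; it stands on the bolt bar, 18 mm below this point, and its top is 18 mm above it. Moves with the bolt.
- start (a joint): Green start button travel, m: 0 up, 0.006 fully down (takes about 5 N); springs back.
- start_top (a point): Top centre of the green start button (28 mm wide, in a yellow collar, pressed straight down) on the housing's top behind the bolt.
- mat_top (a point): Centre of the top of the black rubber mat, 120 x 120 x 3 mm, fixed on the bench.
- cup_mid (a point): Centre of the open blue plastic cup, half-way up; z along the cup towards its mouth. 85 mm tall, 56 mm wide at the foot, 64 mm at the rim, wall 3 mm, inner floor 5 mm up, about 70 g empty. Starts upright on the mat.
- small1_mid (a point): Centre of a small rusty hex nut, 19 mm across flats (22 over corners), 10.8 mm high, 17 g, starts lying in the cup; z along its bore, flats face +-y. May be absent.
- small2_mid (a point): Centre of a small rusty hex nut, 19 mm across flats (22 over corners), 10.8 mm high, 17 g, starts lying in the cup; z along its bore, flats face +-y. May be absent.
- small3_mid (a point): Centre of a small rusty hex nut, 19 mm across flats (22 over corners), 10.8 mm high, 17 g, starts lying in the cup; z along its bore, flats face +-y. May be absent.
- small4_mid (a point): Centre of a small rusty hex nut, 19 mm across flats (22 over corners), 10.8 mm high, 17 g, starts lying in the cup; z along its bore, flats face +-y. May be absent.
- small5_mid (a point): Centre of a small rusty hex nut, 19 mm across flats (22 over corners), 10.8 mm high, 17 g, starts lying in the cup; z along its bore, flats face +-y. May be absent.
- small6_mid (a point): Centre of a small rusty hex nut, 19 mm across flats (22 over corners), 10.8 mm high, 17 g, starts lying in the cup; z along its bore, flats face +-y. May be absent.
- big1_mid (a point): Centre of a big rusty hex nut lying flat on the bench, 36 mm across flats (42 over corners), 19 mm high, about 110 g; z along its bore, two flats face +-y. May be absent.
- big2_mid (a point): Centre of a big rusty hex nut lying flat on the bench, 36 mm across flats (42 over corners), 19 mm high, about 110 g; z along its bore, two flats face +-y. May be absent.
- big3_mid (a point): Centre of a big rusty hex nut lying flat on the bench, 36 mm across flats (42 over corners), 19 mm high, about 110 g; z along its bore, two flats face +-y. May be absent.
- sleeve_mid (a point): Centre of a yellow plastic sleeve standing upright, 36 mm wide, 45 mm tall. Leave alone.
- dust_cap_mid (a point): Centre of a black dust cap, 48 mm wide, 18 mm tall. Leave alone.
- shim_mid (a point): Centre of a dented flat steel shim ring, 70 mm wide, 4 mm thick. Leave alone.
- grease_tin_mid (a point): Centre of a tin, 72 mm wide, 90 mm tall. Leave alone.
- socket_mid (a point): Centre of an upright steel socket, 38 mm wide, 55 mm tall. Leave alone.
- spanner: Spanner, 240 mm long, lying along its x; origin under its middle. Leave alone.

How it is judged:
By the outcome, as a careful person would: the job done as asked, in the order asked, and still so for the second after the job is handed in, with the robot touching nothing.
Of small5, small6 only 1 to 2 are there at a start; the rules pass over those that are not, and their reading is None.
Of big1, big2, big3 only 1 to 3 are there at a start; the rules pass over those that are not, and their reading is None.
At some moment in a run one of big1, big2, big3 may be knocked a few centimetres aside while the robot is not near it.
It also fails if it takes over 210 s, if anything falls off the work surface, if the arm or the gripper's body presses on something with over 40 N, if the wrist force passes 120 N, or if a joint passes its speed limit or range.

## Working session

There is one attempt and no reset: what is moved stays moved. The work goes in short steps, Python scripts to look and compute and a tool call to move; the robot and the scene stay as the last step left them, time stands still between calls to the robot, and variables do not carry over. Pictures are saved under pics/ and viewed, at most 14 in all, crops included, and the job is handed in when it is done.

Besides the shell and the picture viewer there is one more tool, called after "Call:" in YAML: its name, and indented under it one key for each argument. step_arm: Moves the arm, as the interface text tells. Its arguments: {"type":"object","properties":{"plan":{"type":"array"},"newtons":{"type":"number"}},"required":["plan"]}

```bash
ls; mkdir -p pics; python3 - <<'E'
from plant import r, eyes, workorder
import cv2, json
for n in ("scene","top","wrist"):
    im=eyes.capture(n); cv2.imwrite(f"pics/{n}0.png",im[:,:,::-1])
    print(n,eyes.camera_model(n))
s=r.get_state(); print(s)
E
```

```text
pics
scene {'fov_y': 57.20195678842452, 'cx': 318.3631479364695, 'cy': 232.91335749325236, 'world_to_cam': array([[-0.50981492,  0.86024755,  0.00793091,  0.33242795],
       [-0.70177217, -0.42119347,  0.57455364,  0.32265733],
       [ 0.49759881,  0.28735033,  0.8184285 , -1.40269691],
       [ 0.        ,  0.        ,  0.        ,  1.        ]])}
top {'fov_y': 54.92692263448392, 'cx': 326.2641041648322, 'cy': 234.81063618330512, 'world_to_cam': array([[ 0.02138882, -0.99976875, -0.00222938, -0.06395833],
       [ 0.99406454,  0.02102877,  0.10674028, -0.58343896],
       [-0.10666872, -0.0044992 ,  0.99428444, -1.50677705],
       [ 0.        ,  0.        ,  0.        ,  1.        ]])}
wrist {'fov_y': 59.62911653320529, 'cx': 325.94830419858084, 'cy': 250.37079166296934, 'hand_eye': array([[ 5.96724585e-04,  9.54693356e-01,  2.97590727e-01,
         8.22144322e-02],
       [ 9.99999526e-01, -3.40708087e-04, -9.12167386e-04,
         4.28884438e-04],
       [-7.69448575e-04,  2.97591130e-01, -9.54693106e-01,
        -1.58672951e-01],
       [ 0.00000000e+00,  0.00000000e+00,  0.00000000e+00,
         1.00000000e+00]])}
{'time_s': 0.15, 'joints': array([ 9.15072521e+01,  2.05829344e+01,  6.46903415e-01, -1.32402965e-02,
       -7.01357697e+01, -1.65072710e+01]), 'qd': array([-0.01318011, -0.16326299,  0.16342131,  0.09339408,  0.01082595,
        0.05104543]), 'joint_torque': array([-1.28118078e-03, -5.83275640e+01,  2.93293977e+01,  7.00115830e+00,
        8.84074514e-03, -1.10227470e-04]), 'tcp_pos': array([0.17463763, 0.65164864, 0.22584002]), 'eef_rot': array([ 1.79927622e+02, -8.46751196e-03, -1.50045204e+01]), 'contact_force': array([0.15045572, 0.67826258, 0.54635792]), 'moment': array([0.00477664, 0.00172046, 0.01104729]), 'gripper_force': 0.0, 'gripper_width': 0.08807282958422338}
```

View pics/top0.png

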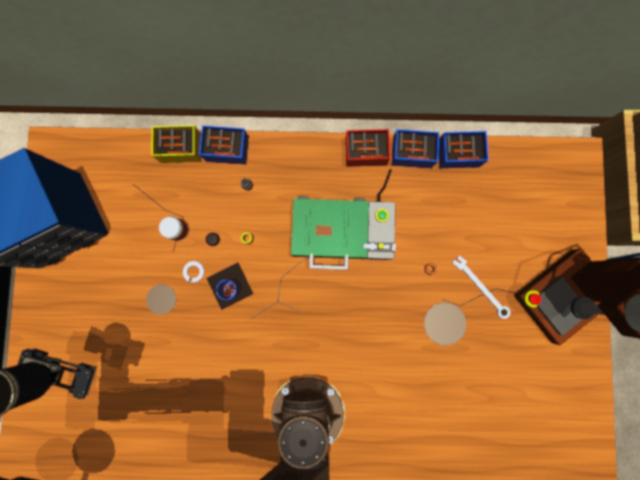

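View pics/scene0.png

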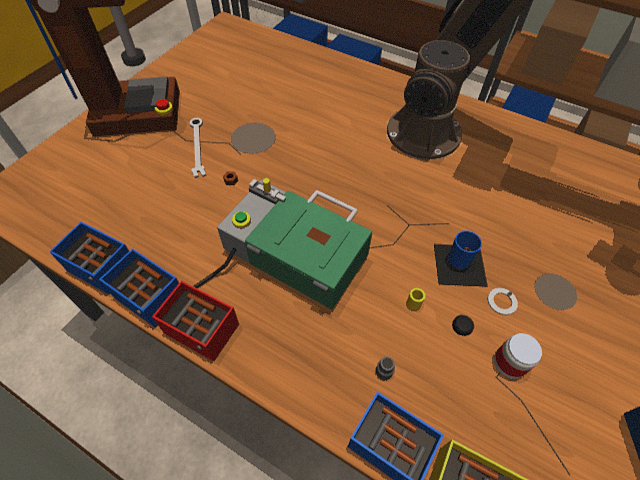

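The top view shows the tumbler with its lid around (330,228), bar at (329,266), bolt knob at (379,246), button at (382,215), cup on mat at (228,288), and one big nut at (430,268). The scene view shows the same nut at (231,178). I see no other big nut so far.

```bash
cat > h.py <<'E'
from plant import r, eyes, workorder
import numpy as np, cv2
from scipy.spatial.transform import Rotation as Ro
def snap(name):
    s=r.get_state(); im=eyes.capture(name); return im,cam(name,s)
def cam(name,s):
    m=eyes.camera_model(name); f=240/np.tan(np.radians(m["fov_y"])/2)
    if name=="wrist":
        T=np.eye(4); T[:3,:3]=Ro.from_euler("xyz",s["eef_rot"],degrees=True).as_matrix(); T[:3,3]=s["tcp_pos"]
        C=T@m["hand_eye"]
    else: C=np.linalg.inv(m["world_to_cam"])
    return f,m["cx"],m["cy"],C
def cast(c,px,z):
    f,cx,cy,C=c; px=np.atleast_2d(np.asarray(px,float))
    d=np.c_[(px[:,0]-cx)/f,-(px[:,1]-cy)/f,-np.ones(len(px))]@C[:3,:3].T
    return C[:3,3]+d*((z-C[2,3])/d[:,2])[:,None]
def proj(c,P):
    f,cx,cy,C=c; q=(np.atleast_2d(P)-C[:3,3])@C[:3,:3]
    return np.c_[cx+f*q[:,0]/-q[:,2],cy-f*q[:,1]/-q[:,2]]
def blobs(im,lo,hi,amin=20):
    hsv=cv2.cvtColor(im,cv2.COLOR_RGB2HSV); m=cv2.inRange(hsv,np.array(lo),np.array(hi))
    n,l,st,ce=cv2.connectedComponentsWithStats(m)
    return [(ce[i],st[i],(l==i).astype(np.uint8)) for i in range(1,n) if st[i,4]>=amin]
def rect(m):
    c=max(cv2.findContours(m,cv2.RETR_EXTERNAL,cv2.CHAIN_APPROX_NONE)[0],key=cv2.contourArea)
    return cv2.minAreaRect(c)
E
python3 - <<'E'
from h import *
im,c=snap("top")
np.set_printoptions(precision=4,suppress=True)
for nm,lo,hi,z,a in (("green",(45,80,40),(90,255,255),.12,40),("yellow",(22,150,120),(35,255,255),.1,8),("black",(0,0,0),(180,255,45),.003,100),("blue",(105,120,60),(125,255,255),.06,30),("rust",(0,90,30),(9,255,140),.015,20),("white",(0,0,190),(180,40,255),.115,30)):
    for ce,st,m in blobs(im,lo,hi,a):
        if not(150<ce[0]<520 and 110<ce[1]<340): continue
        b=cv2.boxPoints(rect(m)); P=cast(c,b,z)
        print(nm,ce.round(1),st[4],"pos",cast(c,ce,z)[0,:2],"box",P.mean(0)[:2],"sides",np.linalg.norm(P[0]-P[1]),np.linalg.norm(P[1]-P[2]),"ang",np.degrees(np.arctan2(*(P[1]-P[0])[[1,0]])).round(1))
big=cv2.resize(im[160:320,180:460],None,fx=2.8,fy=2.8,interpolation=cv2.INTER_CUBIC)
cv2.imwrite("pics/topcrop.png",big[:,:,::-1])
E
```

```text
green [329.8 227.8] 4031 pos [ 0.5976 -0.0627] box [ 0.5974 -0.0628] sides 0.17925174939043237 0.2391830119485432 ang -0.2
green [382.  214.7] 47 pos [ 0.6426 -0.2263] box [ 0.6432 -0.2262] sides 0.018917237788291043 0.022291654341486753 ang -88.8
yellow [171.1 141.9] 306 pos [0.8705 0.4595] box [0.8738 0.455 ] sides 0.14053459316141378 0.10041222099440719 ang -88.8
yellow [380.9 215.8] 49 pos [ 0.6419 -0.225 ] box [ 0.6447 -0.2269] sides 0.03517980357433345 0.03873577507609202 ang -88.8
yellow [246.3 237.6] 83 pos [0.563  0.2021] box [0.5625 0.2023] sides 0.033535109169592035 0.03644348460550683 ang -43.1
yellow [380.  245.5] 24 pos [ 0.5467 -0.2229] box [ 0.5468 -0.223 ] sides 0.012691963774355098 0.01591256779836103 ang -88.8
blue [222.2 144.3] 394 pos [0.8783 0.3022] box [0.8843 0.3038] sides 0.10603414685048848 0.15137342520696498 ang -1.4
blue [416.9 147.3] 429 pos [ 0.8814 -0.3474] box [ 0.8852 -0.3469] sides 0.1068322678521635 0.15354995762084375 ang -3.6
blue [461.9 148.9] 385 pos [ 0.8789 -0.4974] box [ 0.8853 -0.5066] sides 0.14652323754127522 0.1060949093723427 ang -86.5

[... 978 characters left out ...]
0.5904 0.4449] box [0.59   0.4449] sides 0.05698727831564191 0.06363675779196269 ang -88.8
white [369.7 245.7] 53 pos [ 0.5441 -0.1889] box [ 0.5448 -0.1883] sides 0.015749793664556633 0.034547897562294566 ang 0.7
white [380.2 254.5] 65 pos [ 0.5172 -0.2221] box [ 0.5172 -0.2231] sides 0.07206168180629373 0.009410002013774356 ang -88.8
white [328.1 264. ] 144 pos [ 0.484  -0.0596] box [ 0.4928 -0.0605] sides 0.04212163844455061 0.11681342433882022 ang -0.2
white [479.8 284.9] 380 pos [ 0.4292 -0.5325] box [ 0.4228 -0.5374] sides 0.0337479377736044 0.23456246635736522 ang -47.9
white [193.2 270.9] 179 pos [0.4535 0.3612] box [0.4517 0.3618] sides 0.062645382887883 0.0592021286685172 ang -88.8
```

View pics/topcrop.png

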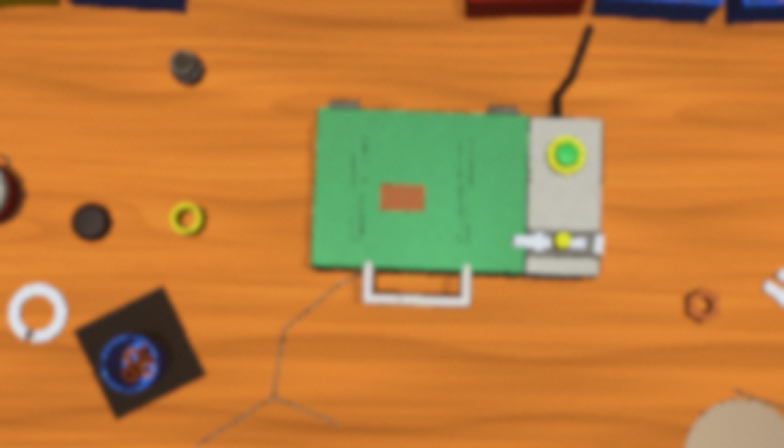

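The crop shows the tumbler nearly square to the world, with its lid centre at about (0.598,-0.063). It also shows the knob at (563,240), the button at (567,153) and a nut at (701,305). I'll move over the cup first for a wrist look.

Call:
step_arm:
  plan:
    - [0.61,0.63,-0.15,0,87]
    - [0.61,0.63,-0.15,0,87]
    - [0.61,0.63,-0.15,0,87]
    - [0.61,0.63,-0.15,0,87]
    - [0.61,0.63,-0.15,0,87]
    - [0.61,0.63,-0.15,0,87]
    - [0.61,0.63,-0.15,0,87]

```text
time_s: 0.78
tcp_pos: [0.2827, 0.4578, 0.2657]
eef_rot: [-179.9, 0.0, -15.1]
contact_force: [0.1, -0.1, -0.9]
gripper_width: 0.0871
gripper_force: 0.0
```

Call:
step_arm:
  plan:
    - [0.61,0.63,-0.15,-0.25,87]
    - [0.61,0.63,-0.15,-0.25,87]
    - [0.61,0.63,-0.15,-0.25,87]
    - [0.61,0.63,-0.15,-0.25,87]
    - [0.61,0.63,-0.15,-0.25,87]
    - [0.61,0.63,-0.15,-0.25,87]
    - [0.61,0.63,-0.15,-0.25,87]
    - [0.61,0.63,-0.15,-0.25,87]
    - [0.61,0.63,-0.15,-0.25,87]

```text
time_s: 1.53
tcp_pos: [0.3876, 0.2694, 0.3012]
eef_rot: [180.0, 0.0, -0.0]
contact_force: [-0.5, 0.2, -0.0]
gripper_width: 0.0867
gripper_force: 0.0
```

```bash
cat >> h.py <<'E'
np.set_printoptions(precision=4,suppress=True)
def to(x,y,z,yaw=None):
    "shares (x,y,z,turn) from the present pose to a world TCP target"
    s=r.get_state(); p=s["tcp_pos"]; R=Ro.from_euler("xyz",[180,0,s["eef_rot"][2]],degrees=True).as_matrix()
    d=R.T@(np.array([x,y,z])-p)/.25; t=0 if yaw is None else -((yaw-s["eef_rot"][2]+180)%360-180)/60
    return np.r_[d,t].round(3)
E
python3 - <<'E'
from h import *
im,c=snap("wrist"); cv2.imwrite("pics/w1.png",im[:,:,::-1])
for nm,lo,hi,z in (("black",(0,0,0),(180,255,55),.003),("blue",(105,100,40),(125,255,255),.088)):
    for ce,st,m in blobs(im,lo,hi,800):
        b=cv2.boxPoints(rect(m)); P=cast(c,b,z)
        print(nm,ce.round(),st,P.mean(0),np.linalg.norm(P[0]-P[1]),np.linalg.norm(P[1]-P[2]),np.degrees(np.arctan2(*(P[1]-P[0])[[1,0]])))
print(r.get_state()["eef_rot"],r.get_state()["tcp_pos"],to(.51,-.17,.33,0))
E
```

```text
black [578.  40.] [ 539    0  101   77 4798] [0.5465 0.0078 0.003 ] 0.06783839549648468 0.09680315363598968 7.308964618633043
black [340. 151.] [ 291   99  106  114 5156] [0.4158 0.2649 0.003 ] 0.10142085676693358 0.11844052566859482 -65.3344577509357
black [306. 409.] [    0   302   640   178 46606] [0.1299 0.276  0.003 ] 0.759453669014869 0.27248939889856233 -89.99082676605086
blue [335. 203.] [ 296  162   72   74 2418] [0.3996 0.2637 0.088 ] 0.06189113909936175 0.06213157107862216 -45.58322294030609
[179.975    0.0298   0.0397] [0.3875 0.2696 0.3011] [ 0.489  1.759 -0.116  0.001]
```

View pics/w1.png

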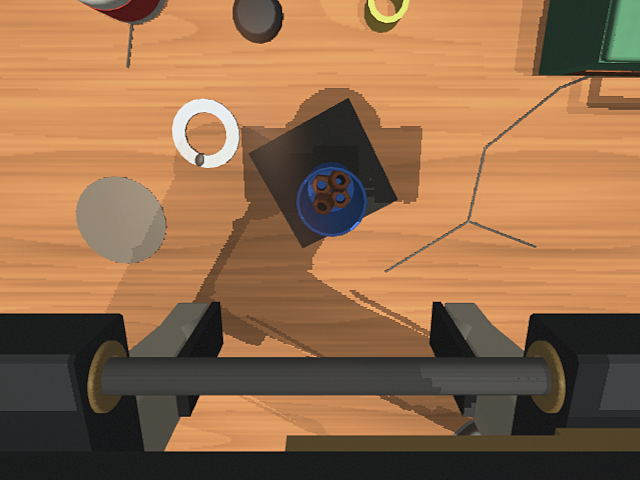

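The wrist view shows the cup rim centred at about (332,200), with 5 or so small nuts inside. The mat corners are at (348,98), (250,155), (397,198) and (303,247). Next I'll go over the housing for a closer look.

Call:
step_arm:
  plan:
    - [0.25,0.88,-0.06,0,87]
    - [0.25,0.88,-0.06,0,87]
    - [0.25,0.88,-0.06,0,87]
    - [0.25,0.88,-0.06,0,87]
    - [0.25,0.88,-0.06,0,87]
    - [0.25,0.88,-0.06,0,87]
    - [0.25,0.88,-0.06,0,87]

```text
time_s: 2.17
tcp_pos: [0.4509, 0.0468, 0.3165]
eef_rot: [180.0, 0.0, -0.1]
contact_force: [0.1, 0.1, -0.8]
gripper_width: 0.087
gripper_force: 0.0
```

Call:
step_arm:
  plan:
    - [0.24,0.88,-0.06,0,87]
    - [0.24,0.88,-0.06,0,87]
    - [0.24,0.88,-0.06,0,87]
    - [0.24,0.88,-0.06,0,87]
    - [0.24,0.88,-0.06,0,87]
    - [0.24,0.88,-0.06,0,87]
    - [0.24,0.88,-0.06,0,87]
    - [0.24,0.88,-0.06,0,87]

```text
time_s: 2.83
tcp_pos: [0.5108, -0.1709, 0.3304]
eef_rot: [-180.0, 0.1, -0.1]
contact_force: [-0.3, 0.9, -0.4]
gripper_width: 0.087
gripper_force: 0.0
```

```bash
python3 - <<'E'
from h import *
# earlier view
s=dict(tcp_pos=np.array([.3875,.2696,.3011]),eef_rot=[179.975,.0298,.0397]); c=cam("wrist",s)
Q=cast(c,[(348,98),(250,155),(303,247),(397,198)],.003); print("mat",Q.mean(0),np.linalg.norm(Q-np.roll(Q,1,0),axis=1),np.degrees(np.arctan2(*(Q[0]-Q[1])[[1,0]])))
print("cup rim",cast(c,[(332,200.5)],.088), cast(c,[(297,200.5),(367,200.5)],.088))
im,c=snap("wrist"); cv2.imwrite("pics/w2.png",im[:,:,::-1])
s=r.get_state();print(s["tcp_pos"],s["eef_rot"])
for nm,lo,hi,z in (("yellow",(22,120,100),(35,255,255),.15),("green",(45,80,40),(90,255,255),.12),("rust",(0,90,30),(9,255,140),.019)):
    for ce,st,m in blobs(im,lo,hi,60):
        b=cv2.boxPoints(rect(m)); P=cast(c,b,z)
        print(nm,ce.round(),st,P.mean(0)[:2],np.linalg.norm(P[0]-P[1]),np.linalg.norm(P[1]-P[2]),np.degrees(np.arctan2(*(P[1]-P[0])[[1,0]])))
E
```

```text
mat [0.4106 0.2699 0.003 ] [0.1174 0.1184 0.1163 0.1185] -61.030633246515535
cup rim [[0.4003 0.263  0.088 ]] [[0.4003 0.2944 0.088 ]
 [0.4004 0.2316 0.088 ]]
[ 0.5106 -0.1702  0.3307] [-179.9824    0.0855    0.0126]
yellow [392.  52.] [ 365   25   54   59 1173] [ 0.6385 -0.2205] 0.03845468704211465 0.03927327686476759 -90.01819409850566
yellow [383. 185.] [374 172  22  27 443] [ 0.542  -0.2193] 0.016823666048765073 0.021032356375363777 -90.02715509752672
green [190.  98.] [   34     0   306   217 55507] [ 0.5956 -0.0551] 0.23698041009929013 0.17155593142940348 -90.01683566423202
green [393.  52.] [ 376   34   35   38 1028] [ 0.6439 -0.2259] 0.027009071376571433 0.02720238404595147 -90.01869386623669
rust [154. 109.] [140 104  35  23  98] [0.5971 0.0083] 0.03601328893418213 0.02247772198597211 -90.02278851866868
rust [192. 110.] [176 105  24  19  67] [ 0.6034 -0.0291] 0.014868051038332464 0.02899767890961532 -41.66707289450642
rust [195. 134.] [188 125  14  16  61] [ 0.5774 -0.0302] 0.010402690903715213 0.01628740195227107 -65.39107567922085
rust [515. 206.] [505 201  20  12  61] [ 0.4974 -0.387 ] 0.020403856985165156 0.007115137320175988 -57.91866357239353
```

View pics/w2.png

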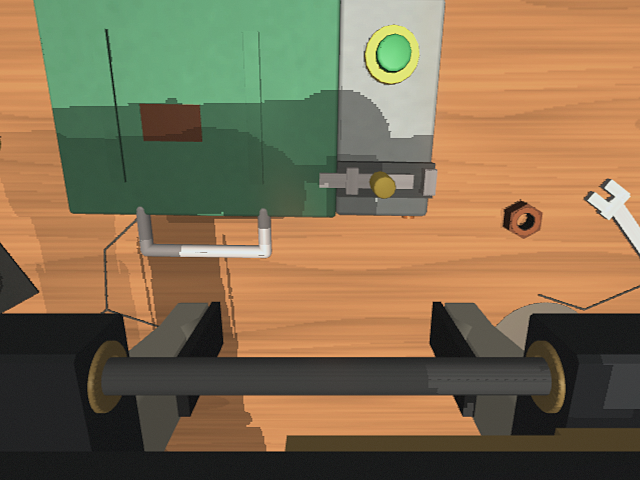

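The wrist view shows the lid's front edge at row 213 and the bar around (205,251). The knob is at (383,186), the button at (393,52) and the big nut at (522,219). I'll triangulate these before touching the knob.

```bash
cat >> h.py <<'E'
def tri(*obs):
    A=np.zeros((3,3));b=np.zeros(3);ls=[]
    for c,px in obs:
        o=c[3][:3,3]; d=cast(c,px,0)[0]-o; d/=np.linalg.norm(d); M=np.eye(3)-np.outer(d,d); A+=M; b+=M@o; ls.append((o,M))
    P=np.linalg.solve(A,b); return P,[round(float(np.linalg.norm(M@(P-o))),4) for o,M in ls]
E
python3 - <<'E'
from h import *
w=cam("wrist",dict(tcp_pos=np.array([.5106,-.1702,.3307]),eef_rot=[-179.98,.0855,.0126])); t=cam("top",None); sc=cam("scene",None)
print("knob",tri((w,(385,187)),(t,(380,245.5)),(sc,(266.5,182))))
print("knob wrist/top", cast(w,(385,187),.145),cast(t,(380,245.5),.145))
print("button",tri((w,(394,53)),(t,(382,214.7)),(sc,(241,218))))
print("lid FL,FR wrist", cast(w,[(71,213),(336,216)],.12), "top",cast(t,[(291,257),(367.5,258.5),(293,198.5),(369,201)],.12))
print("bar",cast(w,[(150,251),(266,252)],.119),cast(t,[(311,267),(347,268)],.115))
print("nut top centre",cast(w,(524,219),.019),cast(t,(430,268.5),.015))
print("cams",w[3][:3,3],t[3][:3,3])
E
```

```text
knob (array([ 0.541 , -0.2164,  0.1559]), [0.0018, 0.001, 0.0024])
knob wrist/top [[ 0.5396 -0.2198  0.145 ]] [[ 0.5429 -0.2179  0.145 ]]
button (array([ 0.6422, -0.2247,  0.1204]), [0.0017, 0.0014, 0.0029])
lid FL,FR wrist [[ 0.5121  0.0579  0.12  ]
 [ 0.5096 -0.1803  0.12  ]] top [[ 0.5032  0.0566  0.12  ]
 [ 0.5036 -0.1821  0.12  ]
 [ 0.6884  0.0558  0.12  ]
 [ 0.6855 -0.1847  0.12  ]]
bar [[ 0.4761 -0.0082  0.119 ]
 [ 0.4752 -0.1156  0.119 ]] [[ 0.4735 -0.0064  0.115 ]
 [ 0.4728 -0.1189  0.115 ]]
nut top centre [[ 0.4834 -0.399   0.019 ]] [[ 0.4806 -0.4001  0.015 ]]
cams [ 0.5929 -0.171   0.4893] [ 0.4206 -0.0585  1.5603]
```

Call:
step_arm:
  plan:
    - [0.12,0.19,0.32,0.75,50]
    - [0.12,0.19,0.32,0.75,50]
    - [0.12,0.19,0.32,0.75,50]
    - [0.12,0.19,0.32,0.75,50]
    - [0.12,0.19,0.32,0.75,50]
    - [0.12,0.19,0.32,0.75,50]
    - [0.12,0.19,0.32,0.75,50]
    - [0.12,0.19,0.32,0.75,50]

```text
time_s: 3.55
tcp_pos: [0.5407, -0.2166, 0.2516]
eef_rot: [-180.0, 0.0, -45.0]
contact_force: [0.3, 0.5, -0.1]
gripper_width: 0.0503
gripper_force: 0.0
```

Call:
step_arm:
  plan:
    - [0,0,0,0.76,50]
    - [0,0,0,0.76,50]
    - [0,0,0,0.76,50]
    - [0,0,0,0.76,50]
    - [0,0,0,0.76,50]
    - [0,0,0,0.76,50]
    - [0,0,0,0.76,50]
    - [0,0,0,0.76,50]

```text
time_s: 4.22
tcp_pos: [0.5406, -0.2172, 0.2517]
eef_rot: [-180.0, 0.0, -90.5]
contact_force: [-0.2, 0.3, -0.3]
gripper_width: 0.0501
gripper_force: 0.0
```

```bash
python3 - <<'E'
from h import *
im,c=snap("wrist"); cv2.imwrite("pics/w3.png",im[:,:,::-1])
for ce,st,m in blobs(im,(22,120,100),(35,255,255),60): print(ce,st,cast(c,ce,.145))
s=r.get_state(); print(s["joints"],s["tcp_pos"],s["eef_rot"],to(.541,-.217,.137,-90.6))
E
```

```text
[187.6351 225.5766] [ 155  198   61   62 1540] [[ 0.6317 -0.234   0.145 ]]
[324.368  252.6355] [311 233  28  39 845] [[ 0.5428 -0.2148  0.145 ]]
[ -2.6969  10.9975  -9.1349  -0.0079 -69.8515   2.3523] [ 0.5405 -0.2174  0.2517] [-179.9835    0.0068  -90.3473] [-0.002 -0.002  0.459  0.004]
```

View pics/w3.png

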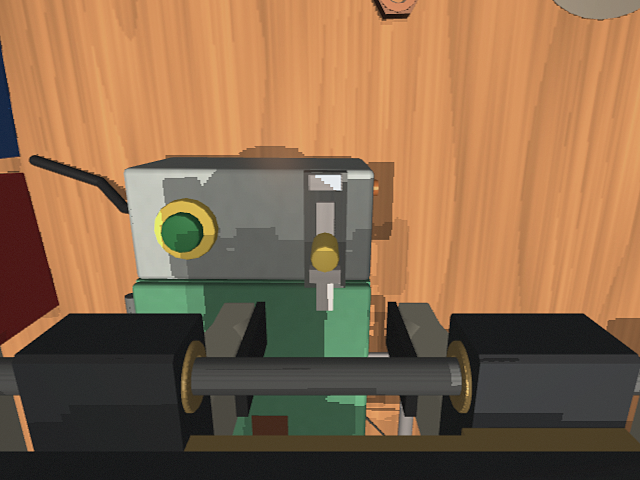

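The knob sits between the fingers at (324,250). I'll descend, grip it and drag it back.

Call:
step_arm:
  plan:
    - [0,0,0.15,0,50]
    - [0,0,0.3,0,50]
    - [0,0,0.4,0,50]
    - [0,0,0.45,0,50]
    - [0,0,0.45,0,50]
    - [0,0,0.45,0,10]
    - [0,0,0.45,0,10]
    - [0,0,0.45,0,10]
    - [0,0,0.45,0,10]
    - [0,0,0.45,0,10]
    - [0,0,0.45,0,10]
  newtons: 25

```text
time_s: 5.18
tcp_pos: [0.5415, -0.2188, 0.14]
eef_rot: [-179.8, -0.0, -90.6]
contact_force: [1.1, 0.6, 1.4]
gripper_width: 0.0174
gripper_force: 25.0
```

Call:
step_arm:
  plan:
    - [0.03,0,0,0,10]
    - [0.06,0,0,0,10]
    - [0.09,0,0,0,10]
    - [0.11,0,0,0,10]
    - [0.12,0,0,0,10]
    - [0.12,0,0,0,10]
    - [0.12,0,0,0,10]
  newtons: 25

```text
time_s: 5.77
tcp_pos: [0.5411, -0.2457, 0.1395]
eef_rot: [-179.9, 0.3, -90.6]
contact_force: [2.0, 23.9, 9.7]
gripper_width: 0.0172
gripper_force: 25.0
```

Call:
step_arm:
  plan:
    - [-0.01,0,0,0,50]
    - [-0.01,0,0,0,50]
    - [-0.01,0,0,0,50]
    - [-0.01,0,-0.15,0,50]
    - [-0.01,0,-0.32,0,50]
    - [-0.01,0,-0.32,0,50]

```text
time_s: 6.27
tcp_pos: [0.5428, -0.2487, 0.2267]
eef_rot: [-179.5, -0.2, -90.6]
contact_force: [2.0, -0.4, 1.4]
gripper_width: 0.0484
gripper_force: 0.0
```

Call:
step_arm:
  plan:
    - [-0.735,0.265,0,0,20]
    - [-0.735,0.265,0,0,20]
    - [-0.735,0.265,0,0,20]
    - [-0.735,0.265,0,0,20]
    - [-0.735,0.265,0,0,20]
    - [-0.735,0.265,0,0,20]
    - [-0.735,0.265,0,0,20]
    - [-0.735,0.265,0,0,20]

```text
time_s: 6.93
tcp_pos: [0.4757, -0.0623, 0.219]
eef_rot: [180.0, -0.0, -90.6]
contact_force: [0.1, -0.1, -0.1]
gripper_width: 0.0201
gripper_force: 0.0
```

```bash
python3 - <<'E'
from h import *
im,c=snap("wrist"); cv2.imwrite("pics/w4.png",im[:,:,::-1])
s=r.get_state(); print(s["joints"],s["tcp_pos"],s["eef_rot"],s["gripper_width"])
E
```

```text
[ 16.0643   2.2208 -23.7585   0.0191 -64.0492 -16.7136] [ 0.4758 -0.0627  0.2189] [179.9777  -0.0246 -90.641 ] 0.02030586315513839
```

View pics/w4.png

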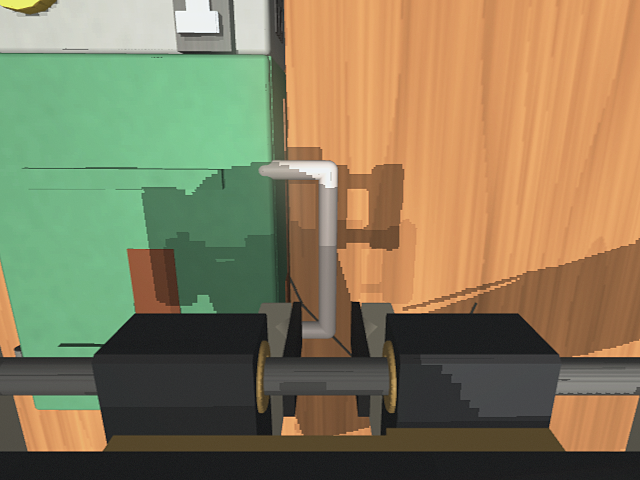

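The bar runs vertically at column 328, between the fingers and about 1 mm off centre. The lid edge is at column 280. I'll descend and grip it.

Call:
step_arm:
  plan:
    - [0,0.004,0.12,0,20]
    - [0,0.004,0.24,0,20]
    - [0,0.004,0.34,0,20]
    - [0,0.004,0.4,0,20]
    - [0,0.004,0.455,0,20]
    - [0,0.004,0.455,0,20]
    - [0,0.004,0.455,0,5]
    - [0,0.004,0.455,0,5]
    - [0,0.004,0.455,0,5]
    - [0,0.004,0.455,0,5]
    - [0,0.004,0.455,0,5]
  newtons: 12

```text
time_s: 7.9
tcp_pos: [0.475, -0.0624, 0.1059]
eef_rot: [-180.0, -0.0, -90.6]
contact_force: [2.6, -6.8, -5.2]
gripper_width: 0.0113
gripper_force: 12.0
```

```bash
python3 - <<'E'
from h import *
# arc: hinge 0.214 from bar; bar shut 5 mm above hinge line (115 vs 110)
b0=np.arctan2(.005,.214); R=np.hypot(.005,.214)
for th in np.linspace(0,1.5,13)[1:]:
    dx=R*(np.cos(b0)-np.cos(b0+th)); dz=R*(np.sin(b0+th)-np.sin(b0)); print(round(th,3),"tooly",round(-dx/.25,3),"z",round(-dz/.25,3))
print(r.get_state()["joints"])
E
```

```text
0.125 tooly -0.009 z -0.107
0.25 tooly -0.032 z -0.211
0.375 tooly -0.067 z -0.312
0.5 tooly -0.114 z -0.408
0.625 tooly -0.174 z -0.497
0.75 tooly -0.243 z -0.578
0.875 tooly -0.323 z -0.65
1.0 tooly -0.41 z -0.711
1.125 tooly -0.505 z -0.761
1.25 tooly -0.605 z -0.799
1.375 tooly -0.709 z -0.824
1.5 tooly -0.815 z -0.835
[ 16.1548   8.911  -32.9526   0.0596 -48.0979 -16.8002]
```

Call:
step_arm:
  plan:
    - [0,-0.002,-0.05,0,5]
    - [0,-0.009,-0.107,0,5]
    - [0,-0.018,-0.16,0,5]
    - [0,-0.032,-0.211,0,5]
    - [0,-0.048,-0.262,0,5]
    - [0,-0.067,-0.312,0,5]
    - [0,-0.09,-0.36,0,5]
    - [0,-0.114,-0.408,0,5]
    - [0,-0.143,-0.453,0,5]
    - [0,-0.174,-0.497,0,5]
    - [0,-0.174,-0.497,0,5]
  newtons: 12

```text
time_s: 8.82
tcp_pos: [0.5171, -0.063, 0.2317]
eef_rot: [179.9, -0.1, -90.6]
contact_force: [-9.6, -2.2, 9.0]
gripper_width: 0.0117
gripper_force: 12.0
```

Call:
step_arm:
  plan:
    - [0,-0.035,-0.041,0,5]
    - [0,-0.069,-0.081,0,5]
    - [0,-0.149,-0.153,0,5]
    - [0,-0.236,-0.214,0,5]
    - [0,-0.331,-0.264,0,5]
    - [0,-0.431,-0.302,0,5]
    - [0,-0.535,-0.327,0,5]
    - [0,-0.6,-0.335,0,5]
    - [0,-0.66,-0.338,0,5]
    - [0,-0.66,-0.338,0,5]
    - [0,-0.66,-0.338,0,5]
  newtons: 12

```text
time_s: 9.73
tcp_pos: [0.6789, -0.0654, 0.316]
eef_rot: [179.5, -0.1, -90.6]
contact_force: [-17.0, -1.5, 8.8]
gripper_width: 0.0115
gripper_force: 12.0
```

The lid is at its stop. I'll release it and go look over the nut.

Call:
step_arm:
  plan:
    - [0,0.02,0,0,45]
    - [0,0.02,0,0,45]
    - [0,0.02,0,0,45]
    - [0,0.02,-0.2,0,45]
    - [0,0.02,-0.4,0,45]
    - [0,0.02,-0.4,0,60]
    - [0,0.02,-0.4,0,60]

```text
time_s: 10.32
tcp_pos: [0.6798, -0.0642, 0.4205]
eef_rot: [-179.4, 0.0, -90.6]
contact_force: [0.8, 0.3, -0.7]
gripper_width: 0.0527
gripper_force: 0.0
```

Call:
step_arm:
  plan:
    - [0.67,0.38,0.3,0,70]
    - [0.67,0.38,0.3,0,70]
    - [0.67,0.38,0.3,0,70]
    - [0.67,0.38,0.3,0,70]
    - [0.67,0.38,0.3,0,70]
    - [0.67,0.38,0.3,0,70]
    - [0.67,0.38,0.3,0,70]

```text
time_s: 10.9
tcp_pos: [0.5803, -0.2319, 0.3386]
eef_rot: [180.0, 0.0, -90.8]
contact_force: [0.2, -0.2, 0.8]
gripper_width: 0.0696
gripper_force: 0.0
```

Call:
step_arm:
  plan:
    - [0.67,0.38,0.6,0,70]
    - [0.67,0.38,0.6,0,70]
    - [0.67,0.38,0.6,0,70]
    - [0.67,0.38,0.6,0,70]
    - [0.67,0.38,0.6,0,70]
    - [0.67,0.38,0.6,0,70]
    - [0.67,0.38,0.6,0,70]
    - [0.67,0.38,0.6,0,70]

```text
time_s: 11.57
tcp_pos: [0.4844, -0.3973, 0.1877]
eef_rot: [179.9, 0.1, -90.7]
contact_force: [-0.2, -0.5, -0.3]
gripper_width: 0.0701
gripper_force: 0.0
```

```bash
python3 - <<'E'
from h import *
im,c=snap("wrist"); t,tc=snap("top")
cv2.imwrite("pics/c5.png",np.hstack([im[60:340,190:490],t[170:310,200:450][:,:, :].repeat(2,0).repeat(2,1)])[:,:,::-1])
s=r.get_state(); print(s["tcp_pos"],s["eef_rot"])
for ce,st,m in blobs(im,(0,90,30),(12,255,170),150):
    h=cv2.convexHull(cv2.findContours(m,0,2)[0][0]); P=cast(c,cv2.boxPoints(cv2.minAreaRect(h)),.019)
    if 190<ce[0]<490 and ce[1]<340: print(ce,st,P.mean(0),np.linalg.norm(P[0]-P[1]),np.linalg.norm(P[1]-P[2]),np.degrees(np.arctan2(*(P[1]-P[0])[[1,0]])))
E
```

```text
[ 0.4862 -0.3967  0.1899] [-179.9185   -0.0497  -90.5524]
[329.8913 219.2697] [ 306  195   52   49 1279] [ 0.4807 -0.4029  0.019 ] 0.04009800204552945 0.03933049142754476 179.3275607418776
```

View pics/c5.png

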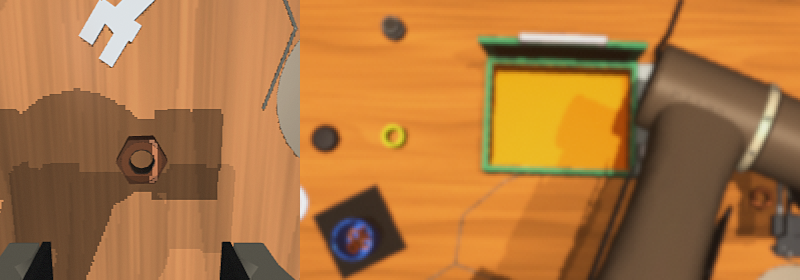

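The lid is up and the orange tub is open, with a single big nut at crop (142,160) whose flats face ±y. I'll turn 30° so the pads meet a pair of flats, then grasp it.

Call:
step_arm:
  plan:
    - [0.018,0.02,0.1,-0.5,60]
    - [0.018,0.02,0.2,-0.5,60]
    - [0.018,0.02,0.3,-0.5,60]
    - [0.018,0.02,0.4,-0.5,60]
    - [0.018,0.02,0.5,-0.5,60]
    - [0.018,0.02,0.6,-0.5,60]
    - [0.018,0.02,0.68,-0.5,60]
    - [0.018,0.02,0.735,-0.5,60]
    - [0.018,0.02,0.735,-0.5,60]
    - [0.018,0.02,0.735,-0.5,60]
  newtons: 30

```text
time_s: 12.5
tcp_pos: [0.4812, -0.4007, 0.0059]
eef_rot: [-180.0, -0.0, -60.5]
contact_force: [-0.3, -0.7, 1.1]
gripper_width: 0.0597
gripper_force: 0.0
```

Call:
step_arm:
  plan:
    - [0,0,0,0,20]
    - [0,0,0,0,20]
    - [0,0,0,0,20]
    - [0,0,0,0,20]
    - [0,0,0,0,20]
    - [0,0,0,0,20]
  newtons: 30

```text
time_s: 13.0
tcp_pos: [0.4801, -0.4016, 0.0063]
eef_rot: [-180.0, -0.1, -60.6]
contact_force: [-0.9, 1.9, 5.9]
gripper_width: 0.036
gripper_force: 29.9
```

Call:
step_arm:
  plan:
    - [0,0,-0.1,0,20]
    - [0,0,-0.25,0,20]
    - [0,0,-0.4,0,20]
    - [0,0,-0.55,0,20]
    - [0,0,-0.7,0,20]
    - [0,0,-0.9,0,20]
    - [0,0,-0.9,0,20]
    - [0,0,-0.9,0,20]
  newtons: 30

```text
time_s: 13.67
tcp_pos: [0.4812, -0.4025, 0.235]
eef_rot: [-179.8, -0.4, -60.6]
contact_force: [0.5, -0.0, -2.5]
gripper_width: 0.0355
gripper_force: 29.9
```

```bash
python3 - <<'E'
from h import *
s=r.get_state(); print(s["tcp_pos"],s["eef_rot"],s["gripper_width"],s["joints"],to(.60,-.07,.23),to(.60,-.07,.23,-5))
E
```

```text
[ 0.4812 -0.4025  0.235 ] [-179.7638   -0.3722  -60.5996] 0.03550958983577435 [-22.0767  15.5373  -5.3816   0.0504 -68.6428  51.4597] [-0.925 -1.067  0.02   0.   ] [-0.925 -1.067  0.02  -0.927]
```

Call:
step_arm:
  plan:
    - [-0.5,-0.455,0,-0.5,20]
    - [-0.5,-0.455,0,-0.5,20]
    - [-0.5,-0.455,0,-0.5,20]
    - [-0.5,-0.455,0,-0.5,20]
    - [-0.5,-0.455,0,-0.5,20]
    - [-0.5,-0.455,0,-0.5,20]
    - [-0.5,-0.455,0,-0.5,20]

```text
time_s: 14.25
tcp_pos: [0.5171, -0.2363, 0.2296]
eef_rot: [180.0, 0.1, -30.6]
contact_force: [-0.8, -0.3, -1.8]
gripper_width: 0.0353
gripper_force: 29.9
```

Call:
step_arm:
  plan:
    - [-0.21,-0.647,0,-0.5,20]
    - [-0.21,-0.647,0,-0.5,20]
    - [-0.21,-0.647,0,-0.5,20]
    - [-0.21,-0.647,0,-0.5,20]
    - [-0.21,-0.647,0,-0.5,20]
    - [-0.21,-0.647,0,-0.5,20]
    - [-0.21,-0.647,0,-0.5,20]
    - [-0.21,-0.647,0,-0.5,20]

```text
time_s: 14.92
tcp_pos: [0.5541, -0.0723, 0.2299]
eef_rot: [180.0, 0.1, -0.8]
contact_force: [0.3, -0.5, -1.8]
gripper_width: 0.0358
gripper_force: 29.9
```

Call:
step_arm:
  plan:
    - [0,0,0.15,0,20]
    - [0,0,0.3,0,20]
    - [0,0,0.45,0,20]
    - [0,0,0.56,0,20]
    - [0,0,0.64,0,20]
    - [0,0,0.64,0,20]
    - [0,0,0.64,0,60]
    - [0,0,0.64,0,60]
    - [0,0,0.64,0,60]
    - [0,0,0.64,0,60]

```text
time_s: 15.75
tcp_pos: [0.5557, -0.0708, 0.0722]
eef_rot: [-180.0, -0.2, -0.6]
contact_force: [0.2, 0.2, -0.1]
gripper_width: 0.0564
gripper_force: 0.0
```

Call:
step_arm:
  plan:
    - [0,0,-0.15,0,60]
    - [0,0,-0.3,0,60]
    - [0,0,-0.45,0,60]
    - [0,0,-0.6,0,60]
    - [0,0,-0.72,0,60]
    - [0,0,-0.8,0,60]
    - [0,0,-0.8,0,60]

```text
time_s: 16.33
tcp_pos: [0.5568, -0.0707, 0.2772]
eef_rot: [-180.0, -0.6, -0.6]
contact_force: [1.2, 0.2, 0.5]
gripper_width: 0.0601
gripper_force: 0.0
```

```bash
python3 - <<'E'
from h import *
s=r.get_state(); print(s["tcp_pos"],s["eef_rot"],s["gripper_width"],s["joints"])
im,c=snap("wrist")
for ce,st,m in blobs(im,(0,90,30),(9,255,170),150): print(ce,st,cast(c,ce,.049))
print(to(.36,.265,.25,-30), to(.36,.265,.25))
cv2.imwrite("pics/w6.png",im[:,:,::-1])
E
```

```text
[ 0.5568 -0.0707  0.2772] [-179.955    -0.6115   -0.5687] 0.06005528022465288 [ 12.8102   7.7602  -9.8105   0.1029 -71.824   76.5897]
[-0.797 -1.334  0.098  0.49 ] [-0.797 -1.334  0.098  0.   ]
```

View pics/w6.png

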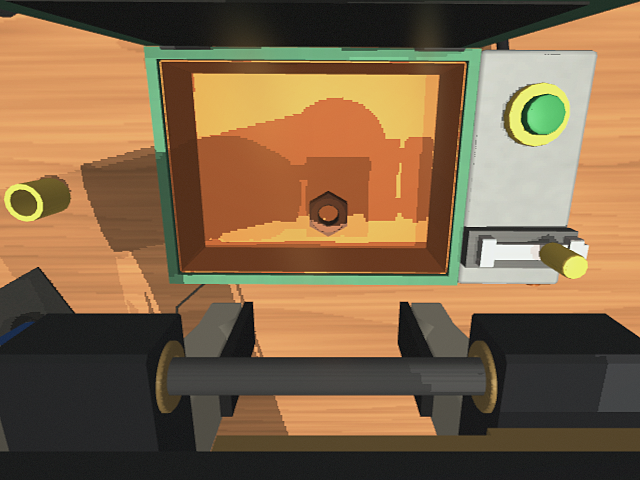

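The big nut lies in the tub at (328,212), and the bolt is drawn back. Next is the cup, so I'll check its position and the tub rim.

```bash
python3 - <<'E'
from h import *
w=cam("wrist",r.get_state()); t=cam("top",None); s=cam("scene",None)
Q=cast(w,[(172,283),(460,283),(481,50),(147,50)],.11); print(Q[:,:2],Q.mean(0))
print("cup rim top",cast(t,(226.4,289.6),.088),"scene",cast(s,(467,243.5),.088))
T=cam("wrist",dict(tcp_pos=np.array([.3875,.2696,.3011]),eef_rot=[179.975,.0298,.0397]))
print(tri((T,(332,200.5)),(t,(226.4,289.6)),(s,(467,243.5))))
print(to(.4,.263,.2,0))
E
```

```text
[[ 0.5113  0.0564]
 [ 0.5091 -0.1818]
 [ 0.685  -0.182 ]
 [ 0.6873  0.0536]] [ 0.5982 -0.0634  0.11  ]
cup rim top [[0.3973 0.2608 0.088 ]] scene [[0.4076 0.2669 0.088 ]]
(array([0.3973, 0.2646, 0.0744]), [0.0018, 0.0009, 0.0026])
[-0.637 -1.328  0.298 -0.01 ]
```

Call:
step_arm:
  plan:
    - [-0.31,-0.665,0,0,87]
    - [-0.31,-0.665,0,0,87]
    - [-0.31,-0.665,0,0,87]
    - [-0.31,-0.665,0,0,87]
    - [-0.31,-0.665,0,0,87]
    - [-0.31,-0.665,0,0,87]

```text
time_s: 16.88
tcp_pos: [0.4771, 0.099, 0.2704]
eef_rot: [-179.9, -0.0, -0.4]
contact_force: [1.0, -0.1, 0.1]
gripper_width: 0.0866
gripper_force: 0.0
```

Call:
step_arm:
  plan:
    - [-0.31,-0.665,0.3,0,87]
    - [-0.31,-0.665,0.3,0,87]
    - [-0.31,-0.665,0.3,0,87]
    - [-0.31,-0.665,0.3,0,87]
    - [-0.31,-0.665,0.3,0,87]
    - [-0.31,-0.665,0.3,0,87]
    - [-0.31,-0.665,0.3,0,87]

```text
time_s: 17.47
tcp_pos: [0.4021, 0.2639, 0.1943]
eef_rot: [179.9, 0.1, -0.4]
contact_force: [0.4, 0.0, 0.4]
gripper_width: 0.0869
gripper_force: 0.0
```

```bash
python3 - <<'E'
from h import *
im,c=snap("wrist"); cv2.imwrite("pics/w7.png",im[:,:,::-1])
for ce,st,m in blobs(im,(105,100,40),(125,255,255),300):
    (x,y),rd=cv2.minEnclosingCircle(max(cv2.findContours(m,0,2)[0],key=len)); print(ce,st,x,y,rd,cast(c,(x,y),.088))
print(to(.4,.263,.038,-.6))
E
```

```text
[324.9262 250.8662] [ 277  192   96  106 5693] 324.22723388671875 244.5458984375 52.862152099609375 [[0.4054 0.2638 0.088 ]]
[-0.011  0.001  0.628  0.001]
```

View pics/w7.png

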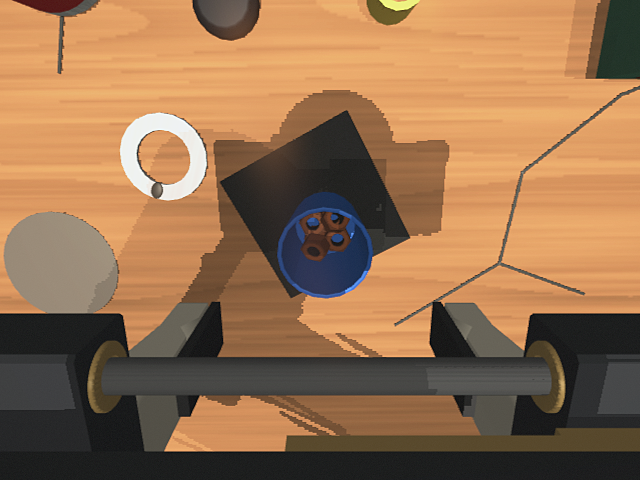

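The cup rim is centred at about (325,252), which gives world (0.4005,0.2635) and agrees with the earlier view. I'll descend and grip gently.

Call:
step_arm:
  plan:
    - [-0.009,0,0.14,0,87]
    - [-0.009,0,0.28,0,87]
    - [-0.009,0,0.4,0,87]
    - [-0.009,0,0.5,0,87]
    - [-0.009,0,0.58,0,87]
    - [-0.009,0,0.62,0,87]
    - [-0.009,0,0.62,0,87]
  newtons: 8

```text
time_s: 18.1
tcp_pos: [0.4005, 0.2611, 0.0385]
eef_rot: [179.8, 0.1, -0.7]
contact_force: [-0.0, -0.3, -0.1]
gripper_width: 0.0872
gripper_force: 0.0
```

Call:
step_arm:
  plan:
    - [0,0,0,0,50]
    - [0,0,0,0,50]
    - [0,0,0,0,50]
    - [0,0,0,0,50]
    - [0,0,0,0,50]
    - [0,0,0,0,50]
    - [0,0,0,0,50]
  newtons: 8

```text
time_s: 18.68
tcp_pos: [0.4014, 0.2643, 0.0412]
eef_rot: [-179.9, -0.1, -0.6]
contact_force: [-0.2, 1.1, 6.1]
gripper_width: 0.0643
gripper_force: 7.8
```

Call:
step_arm:
  plan:
    - [0,0,-0.04,0,50]
    - [0,0,-0.1,0,50]
    - [0,0,-0.2,0,50]
    - [0,0,-0.3,0,50]
    - [0,0,-0.42,0,50]
    - [0,0,-0.52,0,50]
    - [0,0,-0.6,0,50]
    - [0,0,-0.6,0,50]
  newtons: 8

```text
time_s: 19.35
tcp_pos: [0.4019, 0.2649, 0.1943]
eef_rot: [-179.7, -0.2, -0.6]
contact_force: [0.5, 0.5, -1.6]
gripper_width: 0.0642
gripper_force: 8.0
```

```bash
python3 - <<'E'
from h import *
im,c=snap("wrist"); t,_=snap("scene")
cv2.imwrite("pics/c8.png",np.hstack([im[100:480,120:520],t[100:340,320:640].repeat(2,0).repeat(2,1)[50:430,100:500]])[:,:,::-1])
print(r.get_state()["tcp_pos"],r.get_state()["eef_rot"],to(.466,-.02,.2,-.6))
E
```

```text
[0.4004 0.2635 0.1905] [-179.9333   -0.0068   -0.6064] [ 0.274  1.131 -0.038 -0.   ]
```

View pics/c8.png

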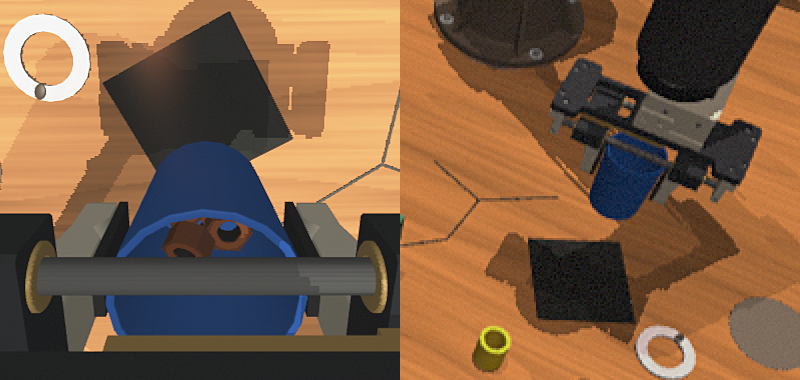

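The cup is held with nuts inside, but the opening is 64 mm, so the pads bear on the rim. That makes the rim the pivot. For tilt clearance I'll set the cup down on the mat centre and re-grip just the rim with the fingertips. It can then swing like a pendulum and be tipped over the tub's edge.

Call:
step_arm:
  plan:
    - [0.04,-0.025,0.1,0,50]
    - [0.04,-0.025,0.22,0,50]
    - [0.04,-0.025,0.34,0,50]
    - [0.04,-0.025,0.44,0,50]
    - [0.04,-0.025,0.52,0,50]
    - [0.04,-0.025,0.57,0,50]
    - [0.04,-0.025,0.6,0,50]
    - [0.04,-0.025,0.6,0,50]
    - [0.04,-0.025,0.6,0,80]
    - [0.04,-0.025,0.6,0,80]
    - [0.04,-0.025,0.6,0,80]
    - [0.04,-0.025,0.6,0,80]

```text
time_s: 20.45
tcp_pos: [0.411, 0.27, 0.0409]
eef_rot: [-179.9, -0.0, -0.6]
contact_force: [-0.2, 0.0, -0.2]
gripper_width: 0.0795
gripper_force: 0.0
```

Call:
step_arm:
  plan:
    - [0,0,-0.08,0,80]
    - [0,0,-0.155,0,80]
    - [0,0,-0.155,0,80]
    - [0,0,-0.155,0,50]
    - [0,0,-0.155,0,50]
    - [0,0,-0.155,0,50]
    - [0,0,-0.155,0,50]
    - [0,0,-0.155,0,50]
    - [0,0,-0.155,0,50]
  newtons: 14

```text
time_s: 21.2
tcp_pos: [0.4106, 0.2691, 0.0786]
eef_rot: [179.9, 0.0, -0.6]
contact_force: [0.6, -2.4, 1.4]
gripper_width: 0.0636
gripper_force: 14.0
```

Call:
step_arm:
  plan:
    - [0,0,-0.03,0,50]
    - [0,0,-0.08,0,50]
    - [0,0,-0.16,0,50]
    - [0,0,-0.26,0,50]
    - [0,0,-0.38,0,50]
    - [0,0,-0.5,0,50]
    - [0,0,-0.6,0,50]
    - [0,0,-0.6,0,50]
  newtons: 14

```text
time_s: 21.87
tcp_pos: [0.4128, 0.2716, 0.2348]
eef_rot: [-179.6, -0.3, -0.6]
contact_force: [0.0, 1.0, -2.0]
gripper_width: 0.0638
gripper_force: 14.0
```

```bash
python3 - <<'E'
from h import *
im,c=snap("wrist"); t,_=snap("scene")
cv2.imwrite("pics/c9.png",np.hstack([im[100:480,120:520],t[100:340,320:640].repeat(2,0).repeat(2,1)[50:430,100:500]])[:,:,::-1])
print(r.get_state()["tcp_pos"],r.get_state()["eef_rot"],to(.45,-.02,.24,-.6))
E
```

```text
[0.4108 0.2701 0.23  ] [-179.8672   -0.052    -0.6076] [ 0.169  1.159 -0.04  -0.   ]
```

View pics/c9.png

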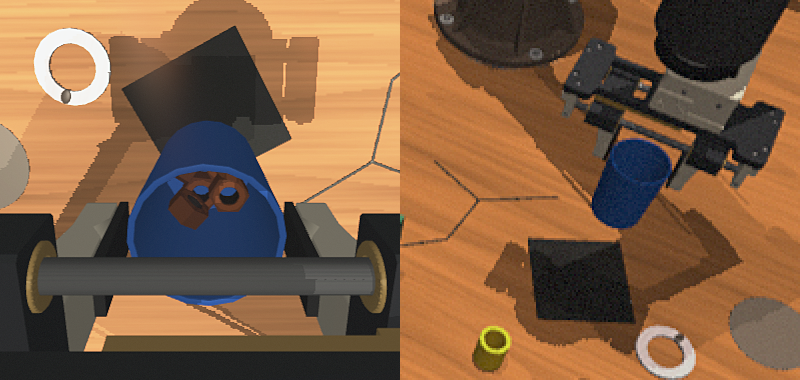

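The cup now hangs from the fingertips by its rim with the nuts inside. I'll carry it in front of the tub.

Call:
step_arm:
  plan:
    - [0.02,0.1,0,0,50]
    - [0.05,0.22,0,0,50]
    - [0.06,0.34,0,0,50]
    - [0.08,0.46,0,0,50]
    - [0.1,0.54,0,0,50]
    - [0.1,0.58,0,0,50]
    - [0.1,0.58,0,0,50]

```text
time_s: 22.55
tcp_pos: [0.4334, 0.1224, 0.2279]
eef_rot: [179.9, 0.1, -0.7]
contact_force: [-0.6, 0.9, -2.0]
gripper_width: 0.064
gripper_force: 14.0
```

Call:
step_arm:
  plan:
    - [0.02,0.1,0,0,50]
    - [0.05,0.22,0,0,50]
    - [0.06,0.34,0,0,50]
    - [0.08,0.46,0,0,50]
    - [0.1,0.54,0,0,50]
    - [0.115,0.58,0,0,50]
    - [0.115,0.58,0.1,0,50]
    - [0.115,0.58,0.2,0,50]
    - [0.115,0.58,0.28,0,50]
    - [0.115,0.58,0.315,0,50]
    - [0.115,0.58,0.315,0,50]

```text
time_s: 23.47
tcp_pos: [0.46, -0.0208, 0.1479]
eef_rot: [179.9, 0.3, -0.6]
contact_force: [-0.8, -1.3, -1.6]
gripper_width: 0.064
gripper_force: 14.0
```

```bash
python3 - <<'E'
from h import *
s=r.get_state();print(s["tcp_pos"],s["eef_rot"],s["gripper_width"],s["contact_force"])
o=s["tcp_pos"]
for p in [(.51,.151),(.54,.151),(.556,.131),(.564,.119),(.567,.110)]: print(p,to(p[0],-.02,p[1]))
im,c=snap("wrist"); b=max(blobs(im,(105,100,40),(125,255,255),300),key=lambda q:q[1][4]); print(b[0],b[1])
E
```

```text
[ 0.46   -0.0208  0.1479] [179.919    0.2781  -0.5915] 0.0640216631847357 [-0.8301 -1.2843 -1.6363]
(0.51, 0.151) [ 0.2   -0.005 -0.012  0.   ]
(0.54, 0.151) [ 0.32  -0.006 -0.012  0.   ]
(0.556, 0.131) [ 0.384 -0.007  0.068  0.   ]
(0.564, 0.119) [ 0.416 -0.007  0.116  0.   ]
(0.567, 0.11) [ 0.428 -0.008  0.152  0.   ]
[326.0587 303.2387] [  246   224   161   133 12632]
```

First I'll tilt part of the way by pushing the cup's foot against the rim, then check.

Call:
step_arm:
  plan:
    - [0.04,0,-0.01,0,50]
    - [0.08,0,-0.01,0,50]
    - [0.12,0,-0.01,0,50]
    - [0.16,0,-0.01,0,50]
    - [0.2,0,-0.01,0,50]
    - [0.24,0,-0.01,0,50]
    - [0.28,0,-0.01,0,50]
    - [0.32,0,-0.01,0,50]
    - [0.32,0,-0.01,0,50]
  newtons: 14

```text
time_s: 24.27
tcp_pos: [0.544, -0.0219, 0.1528]
eef_rot: [180.0, -0.1, -0.6]
contact_force: [0.6, -0.4, 3.8]
gripper_width: 0.0637
gripper_force: 14.0
```

```bash
python3 - <<'E'
from h import *
s=r.get_state();print(s["tcp_pos"],s["eef_rot"],s["gripper_width"],s["contact_force"])
im,c=snap("wrist"); b=max(blobs(im,(105,100,40),(125,255,255),300),key=lambda q:q[1][4]); print(b[0],b[1])
sc,_=snap("scene"); 
cv2.imwrite("pics/c10.png",np.hstack([im[60:460,120:520],sc[130:330,240:440].repeat(2,0).repeat(2,1)])[:,:,::-1])
E
```

```text
[ 0.544  -0.0219  0.1528] [179.9656  -0.0666  -0.5915] 0.06370921706747562 [ 0.5735 -0.3871  3.7679]
[326.2775 319.106 ] [  246   272   160    85 10903]
```

View pics/c10.png

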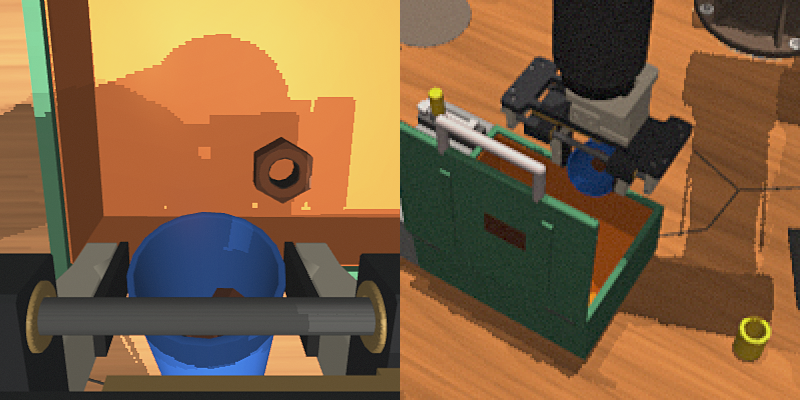

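The cup pivots as planned, with its mouth tilted about 65° towards the tub and the nuts still inside. I'll continue past horizontal.

Call:
step_arm:
  plan:
    - [0.035,0,0.03,0,50]
    - [0.065,0,0.075,0,50]
    - [0.085,0,0.1,0,50]
    - [0.095,0,0.125,0,50]
    - [0.105,0,0.145,0,50]
    - [0.108,0,0.16,0,50]
    - [0.108,0,0.16,0,50]
    - [0.108,0,0.16,0,50]
    - [0.108,0,0.16,0,50]
  newtons: 14

```text
time_s: 25.12
tcp_pos: [0.5683, -0.0221, 0.1129]
eef_rot: [180.0, 0.0, -0.6]
contact_force: [2.8, -0.0, 0.5]
gripper_width: 0.064
gripper_force: 14.0
```

```bash
cat > chk.py <<'E'
from h import *
s=r.get_state();print(s["tcp_pos"],s["eef_rot"],s["gripper_width"],s["contact_force"],s["moment"])
im,c=snap("wrist"); cv2.imwrite("pics/last.png",im[:,:,::-1])
for b in blobs(im,(105,100,40),(125,255,255),300): print("blue",b[0],b[1])
for b in blobs(im,(0,70,15),(11,255,110),60):
    if b[1][4]<6000: print("rust",b[0].round(),b[1],cast(c,b[0],.037)[0])
E
python3 chk.py
```

```text
[ 0.5683 -0.0221  0.1129] [179.9934   0.0082  -0.5964] 0.06403245569971916 [ 2.7677 -0.0377  0.5217] [ 0.1032 -0.9205 -0.0252]
blue [330.6466 339.8616] [ 247  319  160   38 5215]
blue [331.0727 414.4686] [ 253  395  157   40 6180]
rust [344.  42.] [ 258   29  153   28 3306] [ 0.6879 -0.0334  0.037 ]
rust [313. 178.] [303 171  20  17 244] [ 0.6197 -0.0164  0.037 ]
rust [319. 221.] [ 300  192   43   51 1113] [ 0.5948 -0.0192  0.037 ]
rust [341. 272.] [ 319  248   45   48 1436] [ 0.5638 -0.0319  0.037 ]
rust [410. 278.] [ 379  249   68   66 2337] [ 0.5592 -0.0731  0.037 ]
rust [347. 312.] [324 301  48  23 609] [ 0.5372 -0.036   0.037 ]
```

Nuts are falling out. I'll tilt a touch further and shake to clear the rest.

Call:
step_arm:
  plan:
    - [0,0,0.02,0,50]
    - [0.03,0,0.03,0,50]
    - [-0.03,0,0.02,0,50]
    - [0.03,0,0.03,0,50]
    - [-0.03,0,0.02,0,50]
    - [0,0.03,0.02,0,50]
    - [0,-0.03,0.02,0,50]
    - [0,0.03,0.02,0,50]
    - [0,-0.03,0.02,0,50]
    - [0,0,0.02,0,50]
    - [0,0,0.02,0,50]
    - [0,0,0.02,0,50]
  newtons: 14

```text
time_s: 26.17
tcp_pos: [0.5681, -0.0226, 0.1072]
eef_rot: [180.0, 0.1, -0.6]
contact_force: [-0.4, -0.5, -0.8]
gripper_width: 0.064
gripper_force: 14.0
```

```bash
python3 chk.py
```

```text
[ 0.5681 -0.0226  0.1072] [179.9806   0.0964  -0.6313] 0.0639742942481465 [-0.4074 -0.5378 -0.839 ] [-0.0586 -0.0733 -0.0486]
blue [329.3084 333.6378] [ 246  307  162   50 7189]
blue [331.6146 414.5286] [ 251  395  163   40 6385]
rust [350.  37.] [ 231   24  184   31 2090] [ 0.689  -0.0365  0.037 ]
rust [309. 172.] [299 165  21  16 252] [ 0.6232 -0.0149  0.037 ]
rust [324. 216.] [ 300  187   50   50 1100] [ 0.5984 -0.023   0.037 ]
rust [404. 207.] [383 191  43  31 970] [ 0.6036 -0.0672  0.037 ]
rust [288. 269.] [269 250  37  39 866] [ 0.5672 -0.0013  0.037 ]
rust [411. 279.] [ 379  251   70   64 2289] [ 0.5605 -0.0731  0.037 ]
```

Call:
step_arm:
  plan:
    - [0.04,0,0.01,0,50]
    - [-0.03,0,0.01,0,50]
    - [0.04,0,0.01,0,50]
    - [-0.03,0,0.01,0,50]
    - [0.04,0,0.01,0,50]
    - [-0.03,0,0.01,0,50]
    - [0,0,0.01,0,50]
    - [0,0,0.01,0,50]
  newtons: 14

```text
time_s: 26.88
tcp_pos: [0.5696, -0.022, 0.1053]
eef_rot: [180.0, -0.0, -0.6]
contact_force: [-0.5, 0.5, -1.2]
gripper_width: 0.0637
gripper_force: 14.0
```

Call:
step_arm:
  plan:
    - [0,0,-0.06,0,50]
    - [-0.02,0,-0.14,0,50]
    - [-0.04,0,-0.22,0,50]
    - [-0.06,0,-0.3,0,50]
    - [-0.08,0,-0.38,0,50]
    - [-0.08,0,-0.46,0,50]
    - [-0.08,0,-0.54,0,50]
    - [-0.08,0,-0.6,0,50]
    - [-0.08,0,-0.6,0,50]
    - [-0.08,0,-0.6,0,50]
  newtons: 14

```text
time_s: 27.72
tcp_pos: [0.5491, -0.0217, 0.2559]
eef_rot: [-180.0, -0.1, -0.6]
contact_force: [0.5, 0.1, -1.5]
gripper_width: 0.0637
gripper_force: 14.0
```

```bash
python3 chk.py
```

```text
[ 0.5491 -0.0217  0.2559] [-179.9601   -0.0905   -0.6064] 0.06370913562198889 [ 0.479   0.0768 -1.4931] [0.0092 0.0292 0.0102]
blue [329.1368 333.8764] [ 247  308  161   49 7128]
blue [331.3517 414.5247] [ 251  395  162   40 6366]
rust [236. 182.] [ 220   42   32  226 2148] [0.5787 0.0581 0.037 ]
rust [343.  49.] [ 246   42  171   15 1872] [ 0.687  -0.0378  0.037 ]
rust [316. 129.] [310 125  13  10  86] [ 0.6238 -0.0149  0.037 ]
rust [326. 159.] [312 142  30  30 369] [ 0.5985 -0.0235  0.037 ]
rust [374. 152.] [363 143  26  19 206] [ 0.6044 -0.0658  0.037 ]
rust [303. 195.] [291 183  23  24 228] [ 0.5664 -0.0024  0.037 ]
rust [375. 206.] [362 183  42  48 646] [ 0.5562 -0.0673  0.037 ]
```

View pics/last.png

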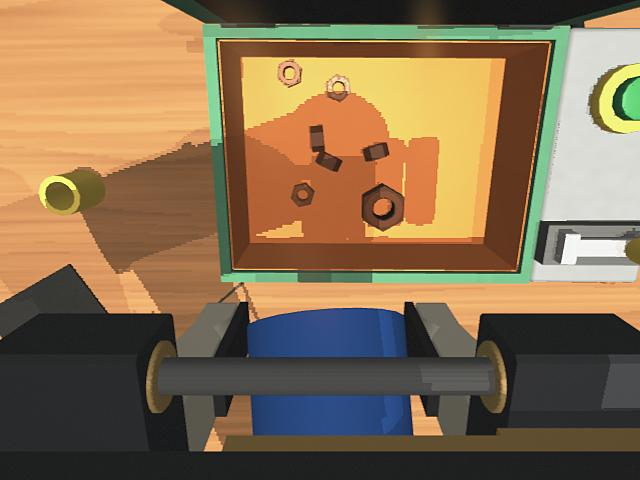

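The tub holds six small nuts, at (290,73), (338,87), (317,138), (328,161), (376,152) and (302,194), plus the big one. Since six is the most there can be, the cup is empty. It's still tilted in the grip, so I'll carry it over the mat and ease the grip to let it swing upright.

Call:
step_arm:
  plan:
    - [-0.1,-0.2,0,0,50]
    - [-0.2,-0.4,0,0,50]
    - [-0.282,-0.581,0,0,50]
    - [-0.282,-0.581,0,0,50]
    - [-0.282,-0.581,0,0,50]
    - [-0.282,-0.581,0,0,50]

```text
time_s: 28.27
tcp_pos: [0.4785, 0.1257, 0.2543]
eef_rot: [180.0, 0.1, -0.4]
contact_force: [0.2, -0.2, -1.5]
gripper_width: 0.0636
gripper_force: 14.0
```

Call:
step_arm:
  plan:
    - [-0.1,-0.2,0,0,50]
    - [-0.2,-0.4,0.1,0,50]
    - [-0.282,-0.581,0.2,0,50]
    - [-0.282,-0.581,0.32,0,50]
    - [-0.282,-0.581,0.44,0,50]
    - [-0.282,-0.581,0.54,0,50]
    - [-0.282,-0.581,0.6,0,50]
    - [-0.282,-0.581,0.62,0,50]
    - [-0.282,-0.581,0.62,0,50]

```text
time_s: 29.02
tcp_pos: [0.4104, 0.2686, 0.0986]
eef_rot: [179.8, 0.1, -0.7]
contact_force: [-0.4, -0.3, -0.4]
gripper_width: 0.0641
gripper_force: 14.0
```

Call:
step_arm:
  plan:
    - [0,0,0,0,50]
    - [0,0,0,0,50]
    - [0,0,0,0,50]
    - [0,0,0,0,50]
    - [0,0,0,0,50]
    - [0,0,0,0,50]
  newtons: 3

```text
time_s: 29.52
tcp_pos: [0.4109, 0.2704, 0.1009]
eef_rot: [-179.9, -0.0, -0.6]
contact_force: [0.7, -0.2, -1.8]
gripper_width: 0.0633
gripper_force: 3.0
```

```bash
cat >> chk.py <<'E'
sc,C=snap("scene")
for b in blobs(sc,(105,100,30),(125,255,255),200):
    if b[0][0]>380 and b[0][1]<330 and b[0][1]>150: print("scene blue",b[0],b[1],rect(b[2]))
E
python3 chk.py
```

```text
[0.4109 0.2704 0.1009] [-179.9371   -0.0493   -0.6008] 0.06327676159119765 [ 0.7145 -0.1839 -1.7869] [ 0.0634 -0.1722 -0.0311]
blue [324.0101 274.91  ] [  249   170   154   187 22124]
rust [220.  13.] [196   0  47  28 726] [0.5417 0.3183 0.037 ]
rust [281. 177.] [255 158  53  37 700] [0.4645 0.2926 0.037 ]
scene blue [467.2977 246.986 ] [451 229  34  36 786] ((467.8511657714844, 248.23898315429688), (28.286428451538086, 34.22308349609375), 24.775142669677734)
```

Call:
step_arm:
  plan:
    - [0,0,0,0,50]
    - [0,0,0,0,50]
    - [0,0,0,0,50]
    - [0,0,0,0,50]
    - [0,0,0,0,50]
    - [0,0,0,0,50]
    - [0,0,0,0,50]
    - [0,0,0,0,50]
    - [0,0,0,0,50]

```text
time_s: 30.37
tcp_pos: [0.4106, 0.2701, 0.1003]
eef_rot: [-180.0, -0.0, -0.6]
contact_force: [0.6, 0.2, -0.9]
gripper_width: 0.0505
gripper_force: 0.0
```

```bash
cat >> chk.py <<'E'
p=s["tcp_pos"]
for a in range(-40,121,20):
    q=np.radians(a); u=np.array([np.sin(q),0,np.cos(q)]); n=np.array([np.cos(q),0,-np.sin(q)]); g=p+[0,0,.009]
    print(a,"foot +n/-n, rim +n/-n rows",proj(c,[g-.085*u+.028*n,g-.085*u-.028*n,g+.032*n,g-.032*n])[:,1].round())
E
python3 chk.py
```

```text
[0.4106 0.2701 0.1003] [-179.9965   -0.0019   -0.6022] 0.05054877955214849 [ 0.6075  0.1622 -0.878 ] [-0.0155 -0.0231 -0.0305]
blue [329.8778 327.0779] [ 271  291  114   67 6186]
blue [348.2514 414.3142] [ 296  395  100   41 3660]
rust [217.  12.] [195   0  46  27 627] [0.5415 0.3193 0.037 ]
rust [283. 183.] [ 253  156   55   52 1374] [0.461  0.2916 0.037 ]
scene blue [468.3442 244.0482] [455 229  27  29 581] ((468.5192565917969, 243.40383911132812), (25.8873291015625, 27.652376174926758), 11.309932708740234)
-40 foot +n/-n, rim +n/-n rows [134. 210. 300. 360.]
-20 foot +n/-n, rim +n/-n rows [173. 258. 274. 383.]
0 foot +n/-n, rim +n/-n rows [219. 308. 259. 403.]
20 foot +n/-n, rim +n/-n rows [267. 360. 255. 416.]
40 foot +n/-n, rim +n/-n rows [317. 415. 260. 421.]
60 foot +n/-n, rim +n/-n rows [370. 473. 273. 415.]
80 foot +n/-n, rim +n/-n rows [425. 532. 291. 396.]
100 foot +n/-n, rim +n/-n rows [483. 589. 313. 367.]
120 foot +n/-n, rim +n/-n rows [543. 632. 336. 333.]
```

The cup slid out at 3 N, from about 10 mm above the mat. I'll open, rise and measure how it stands.

Call:
step_arm:
  plan:
    - [0,0,-0.1,0,87]
    - [0,0,-0.25,0,87]
    - [0,0,-0.4,0,87]
    - [0,0,-0.55,0,87]
    - [0,0,-0.7,0,87]
    - [0,0,-0.8,0,87]
    - [0,0,-0.8,0,87]
    - [0,0,-0.8,0,87]

```text
time_s: 31.13
tcp_pos: [0.4109, 0.2707, 0.302]
eef_rot: [-179.8, -0.1, -0.6]
contact_force: [-0.1, -1.2, -0.9]
gripper_width: 0.0866
gripper_force: 0.0
```

```bash
cat > chk2.py <<'E'
from h import *
s=r.get_state(); print(s["tcp_pos"],s["eef_rot"])
def show(name,amin,z=.05):
    im,c=snap(name); cv2.imwrite(f"pics/k_{name}.png",im[:,:,::-1])
    for lo,nm in (((105,100,30),"blue"),):
        for b in blobs(im,lo,(125,255,255),amin):
            P=cast(c,b[0],z)[0]
            if abs(P[0]-.41)<.15 and abs(P[1]-.27)<.15:
                rc=rect(b[2]); print(name,b[0].round(1),b[1],"c",np.round(rc[0],1),"wh",np.round(rc[1],1),round(rc[2]),P)
    return im,c
im,c=show("wrist",300); show("top",40); _,C=show("scene",80)
# what an upright cup on the mat centre would look like
a=np.linspace(0,2*np.pi,60); ring=lambda x,y,R,z: np.c_[x+R*np.cos(a),y+R*np.sin(a),0*a+z]
for nm,cc in (("wrist",c),("top",cam("top",None)),("scene",C)):
    pts=np.vstack([proj(cc,ring(.4106,.27,.032,.088)),proj(cc,ring(.4106,.27,.028,.003))])
    print("upright model",nm,pts.min(0).round(),(pts.max(0)-pts.min(0)).round())
for b in blobs(im,(0,70,15),(11,255,140),60):
    if b[1][4]<6000 and b[0][1]<310: print("rust",b[0].round(),b[1][4])
E
python3 chk2.py
```

```text
[0.4109 0.2707 0.302 ] [-179.8224   -0.1117   -0.5993]
wrist [334.9 265.9] [ 298  220   70   95 4818] c [335.2 267.9] wh [93.1 60.1] 76 [0.3485 0.2616 0.05  ]
top [229.9 309.9] [219 294  21  29 361] c [230.2 308.3] wh [25.5 19.2] 76 [0.3317 0.2549 0.05  ]
scene [468.8 237.9] [455 218  27  40 886] c [468.2 237.3] wh [25.4 39.4] 4 [0.3593 0.2657 0.05  ]
upright model wrist [291. 173.] [70. 76.]
upright model top [214. 275.] [24. 20.]
upright model scene [447. 234.] [34. 39.]
rust [148.  28.] 1106
rust [253.  20.] 73
rust [243.  40.] 100
rust [274.  56.] 80
```

The masks show the cup lying on its side, axis roughly along x. I'll find its axis and which end is the mouth.

```bash
python3 - <<'E'
from h import *
im=cv2.imread("pics/k_wrist.png")[:,:,::-1]; s=r.get_state(); c=cam("wrist",s)
hsv=cv2.cvtColor(np.ascontiguousarray(im),cv2.COLOR_RGB2HSV)
for row in range(216,320,5):
    m=[x for x in range(280,390) if 100<=hsv[row,x,0]<=128 and hsv[row,x,1]>90]
    if m: print(row,m[0],m[-1],len(m),"V",[int(v) for v in hsv[row,np.linspace(m[0]+3,m[-1]-3,7).astype(int),2]])
E
python3 chk2.py | grep -v model
```

```text
221 332 349 18 V [79, 84, 109, 147, 121, 103, 89]
226 314 355 42 V [143, 128, 114, 115, 108, 97, 72]
231 305 357 53 V [126, 109, 114, 116, 112, 99, 130]
236 299 357 59 V [83, 103, 112, 117, 114, 103, 151]
241 298 358 61 V [73, 100, 111, 114, 209, 207, 151]
246 299 359 61 V [103, 130, 139, 143, 221, 206, 149]
251 301 360 60 V [103, 124, 138, 233, 221, 204, 146]
256 302 360 59 V [102, 125, 138, 226, 222, 206, 157]
261 304 361 58 V [106, 127, 224, 225, 222, 207, 157]
266 306 362 57 V [107, 115, 218, 225, 221, 206, 153]
271 309 363 55 V [105, 206, 221, 225, 222, 202, 150]
276 310 364 55 V [166, 205, 219, 224, 221, 203, 150]
281 311 365 55 V [160, 204, 220, 225, 220, 201, 146]
286 313 365 53 V [166, 204, 220, 225, 221, 202, 157]
291 315 366 52 V [170, 206, 222, 224, 220, 204, 155]
296 317 367 51 V [173, 207, 221, 225, 220, 202, 154]
301 319 366 48 V [177, 206, 220, 224, 219, 206, 166]
306 321 361 41 V [153, 207, 219, 224, 223, 219, 202]
311 323 354 32 V [114, 178, 215, 222, 223, 225, 229]
[0.4101 0.2697 0.2991] [179.9204   0.082   -0.6054]
wrist [332.9 265.2] [ 295  219   71   96 4881] c [335.  266.7] wh [93.7 60.5] 73 [0.3484 0.2616 0.05  ]
top [229.8 310. ] [219 294  21  29 360] c [230.3 308.4] wh [25.1 19.6] 74 [0.3315 0.2551 0.05  ]
scene [468.8 237.9] [454 218  28  40 884] c [467.8 237.4] wh [26.3 39.4] 4 [0.3591 0.2657 0.05  ]
rust [143.  27.] 1095
rust [241.  24.] 86
rust [273.  53.] 81
rust [591.  95.] 83
```

```bash
python3 - <<'E'
from h import *
c=cam("wrist",r.get_state())
P=cast(c,[(298,240),(357,231),(327.5,235.5),(345,308)],.033); print(P, np.linalg.norm(P[0]-P[1]))
E1=cast(c,[(299,246),(319,301),(359.3,246),(366.8,301)],.031); m=(E1[0]+E1[2])/2; f=(E1[1]+E1[3])/2; print(m,f,np.degrees(np.arctan2(*(m-f)[[1,0]])), np.linalg.norm(E1[0]-E1[2]),np.linalg.norm(E1[1]-E1[3]))
top=cam("top",None); T=cast(top,[(230.3,308.4)],.05); print(T)
u=(m-f)/np.linalg.norm(m-f); g=P[2]-.008*u; print("grasp",g,to(*g[:2],.15,np.degrees(np.arctan2(u[1],u[0]))))
E
```

```text
[[0.3712 0.2981 0.033 ]
 [0.3804 0.2359 0.033 ]
 [0.3758 0.2669 0.033 ]
 [0.2922 0.2482 0.033 ]] 0.06277656009648325
[0.3637 0.2652 0.031 ] [0.2997 0.2505 0.031 ] 13.013685879072524 0.0641878062440102 0.05306696853653748
[[0.3366 0.2537 0.05  ]]
grasp [0.368  0.2651 0.033 ] [-0.169  0.02   0.597 -0.227]
```

The cup's rim centre is at (0.376,0.267) and its foot at (0.292,0.248). The 86 mm between them matches its size, and the mouth points at 13°. I'll grip its rim end.

Call:
step_arm:
  plan:
    - [-0.17,0.02,0.15,-0.23,87]
    - [-0.17,0.02,0.3,-0.23,87]
    - [-0.17,0.02,0.45,-0.23,87]
    - [-0.17,0.02,0.6,-0.23,87]
    - [-0.17,0.02,0.6,-0.23,87]
    - [-0.17,0.02,0.6,-0.23,87]
  newtons: 14

```text
time_s: 31.93
tcp_pos: [0.3675, 0.2644, 0.1494]
eef_rot: [179.8, 0.2, 13.2]
contact_force: [0.5, -0.0, 1.0]
gripper_width: 0.0869
gripper_force: 0.0
```

Call:
step_arm:
  plan:
    - [0,0,0.12,0,87]
    - [0,0,0.24,0,87]
    - [0,0,0.36,0,87]
    - [0,0,0.45,0,87]
    - [0,0,0.5,0,87]
    - [0,0,0.5,0,87]
    - [0,0,0.5,0,50]
    - [0,0,0.5,0,50]
    - [0,0,0.5,0,50]
    - [0,0,0.5,0,50]
    - [0,0,0.5,0,50]
    - [0,0,0.5,0,50]
  newtons: 14

```text
time_s: 32.93
tcp_pos: [0.3687, 0.2666, 0.0263]
eef_rot: [-179.9, -0.1, 13.2]
contact_force: [1.2, 0.3, 3.1]
gripper_width: 0.0639
gripper_force: 13.9
```

Call:
step_arm:
  plan:
    - [0,0,-0.05,0,50]
    - [0,0,-0.12,0,50]
    - [0,0,-0.2,0,50]
    - [0,0,-0.28,0,50]
    - [0,0,-0.36,0,50]
    - [0,0,-0.4,0,50]
    - [0,0,-0.4,0,50]
    - [0,0,-0.4,0,50]
  newtons: 14

```text
time_s: 33.6
tcp_pos: [0.3679, 0.2655, 0.1255]
eef_rot: [-179.9, -0.0, 13.2]
contact_force: [0.2, -1.1, -1.4]
gripper_width: 0.0633
gripper_force: 14.0
```

```bash
python3 chk.py; python3 -c "
from h import *
print(to(.513,.27,.13,0))"
```

```text
[0.3679 0.2655 0.1255] [-179.9461   -0.0256   13.1863] 0.0633280578933684 [ 0.165  -1.0983 -1.4367] [-0.0665 -0.0289  0.0274]
blue [325.4745 316.4137] [  244   269   166    88 12770]
blue [323.5715 414.2014] [ 254  395  141   40 5421]
rust [274. 149.] [ 244   96   53   83 1229] [0.4253 0.3087 0.037 ]
scene blue [478.5181 221.9221] [465 210  28  24 552] ((478.5, 221.5), (23.0, 27.0), 90.0)
-40 foot +n/-n, rim +n/-n rows [138. 211. 301. 359.]
-20 foot +n/-n, rim +n/-n rows [176. 258. 275. 381.]
0 foot +n/-n, rim +n/-n rows [219. 306. 260. 400.]
20 foot +n/-n, rim +n/-n rows [266. 358. 256. 414.]
40 foot +n/-n, rim +n/-n rows [315. 412. 261. 419.]
60 foot +n/-n, rim +n/-n rows [367. 469. 273. 414.]
80 foot +n/-n, rim +n/-n rows [422. 528. 291. 395.]
100 foot +n/-n, rim +n/-n rows [479. 584. 312. 367.]
120 foot +n/-n, rim +n/-n rows [538. 628. 335. 333.]
[ 0.571  0.113 -0.022  0.22 ]
```

The rim end is held again and the cup is tilted about 70° in the grip. I'll move over the mat and tip it up against the rubber along an arc.

Call:
step_arm:
  plan:
    - [0.1,0.02,0,0.1,50]
    - [0.2,0.04,0,0.22,50]
    - [0.3,0.06,0,0.22,50]
    - [0.4,0.08,0,0.22,50]
    - [0.5,0.1,0,0.22,50]
    - [0.5,0.1,0,0.22,50]
    - [0.5,0.1,0,0.22,50]
  newtons: 14

```text
time_s: 34.28
tcp_pos: [0.4957, 0.2689, 0.1232]
eef_rot: [179.9, 0.1, -0.1]
contact_force: [-1.0, 0.2, -1.5]
gripper_width: 0.0637
gripper_force: 14.0
```

Call:
step_arm:
  plan:
    - [0,0,0.08,0,50]
    - [0,0,0.16,0,50]
    - [0,0,0.23,0,50]
    - [0,0,0.29,0,50]
    - [0,0,0.33,0,50]
    - [0,0,0.33,0,50]
  newtons: 12

```text
time_s: 34.78
tcp_pos: [0.4934, 0.2684, 0.0402]
eef_rot: [179.8, 0.2, 0.0]
contact_force: [-1.0, -0.4, -0.7]
gripper_width: 0.0639
gripper_force: 12.0
```

```bash
python3 chk.py; python3 -c "
from h import *
for p in [(.488,.053),(.4796,.0597),(.47,.067),(.4603,.0729),(.4383,.0806),(.415,.083),(.4,.081),(.392,.079)]: print(to(p[0],.27,p[1]))"
```

```text
[0.4934 0.2684 0.0402] [179.8076   0.2082   0.0007] 0.06393633715361009 [-0.9846 -0.44   -0.7474] [-0.0345  0.0404 -0.0215]
blue [325.4408 316.2388] [  244   268   166    89 12837]
blue [323.4965 414.2226] [ 253  395  143   41 5462]
rust [225. 128.] [217 114  13  32 105] [0.5725 0.305  0.037 ]
scene blue [450.4572 282.1306] [437 270  30  23 444] ((450.1806640625, 282.684326171875), (28.695798873901367, 17.761188507080078), 25.016895294189453)
-40 foot +n/-n, rim +n/-n rows [133. 210. 300. 360.]
-20 foot +n/-n, rim +n/-n rows [173. 257. 274. 383.]
0 foot +n/-n, rim +n/-n rows [218. 307. 259. 403.]
20 foot +n/-n, rim +n/-n rows [266. 360. 255. 416.]
40 foot +n/-n, rim +n/-n rows [316. 414. 260. 421.]
60 foot +n/-n, rim +n/-n rows [369. 472. 273. 415.]
80 foot +n/-n, rim +n/-n rows [424. 532. 291. 397.]
100 foot +n/-n, rim +n/-n rows [483. 589. 313. 368.]
120 foot +n/-n, rim +n/-n rows [542. 632. 336. 333.]
[-0.028 -0.001 -0.041  0.   ]
[-0.062 -0.001 -0.068  0.   ]
[-0.1   -0.001 -0.097  0.   ]
[-0.139 -0.001 -0.121  0.   ]
[-0.227 -0.001 -0.152  0.   ]
[-0.32  -0.001 -0.161  0.   ]
[-0.38  -0.002 -0.153  0.   ]
[-0.412 -0.002 -0.145  0.   ]
```

Call:
step_arm:
  plan:
    - [0.02,0,0.01,0,50]
    - [0.032,0,0.025,0,50]
    - [0.032,0,0.04,0,50]
    - [0.032,0,0.048,0,50]
    - [0.032,0,0.048,0,50]
    - [0.032,0,0.048,0,50]
  newtons: 12

```text
time_s: 35.38
tcp_pos: [0.5034, 0.2697, 0.0308]
eef_rot: [180.0, 0.0, -0.0]
contact_force: [0.8, -0.1, -0.2]
gripper_width: 0.064
gripper_force: 12.0
```

```bash
python3 - <<'E'
from h import *
s=r.get_state(); print(s["tcp_pos"],s["contact_force"],s["moment"])
for f in (75,65,55,45,35,25,15,8,0):
    q=np.radians(f); print(f,to(.427+.085*np.sin(q)-.028*np.cos(q)-.008,.27,.003+.085*np.cos(q)+.028*np.sin(q)-.009-.002))
E
```

```text
[0.5034 0.2697 0.0308] [ 0.8242 -0.1415 -0.2306] [0.027  0.0561 0.0146]
75 [-0.038 -0.001 -0.041  0.   ]
65 [-0.077 -0.001 -0.09   0.   ]
55 [-0.123 -0.001 -0.132  0.   ]
45 [-0.176 -0.001 -0.164  0.   ]
35 [-0.234 -0.001 -0.188  0.   ]
25 [-0.295 -0.001 -0.2    0.   ]
15 [-0.358 -0.001 -0.202  0.   ]
8 [-0.401 -0.001 -0.197  0.   ]
0 [-0.45  -0.001 -0.185  0.   ]
```

Call:
step_arm:
  plan:
    - [-0.018,0,-0.01,0,50]
    - [-0.038,0,-0.037,0,50]
    - [-0.058,0,-0.06,0,50]
    - [-0.077,0,-0.085,0,50]
    - [-0.1,0,-0.108,0,50]
    - [-0.123,0,-0.127,0,50]
    - [-0.176,0,-0.16,0,50]
    - [-0.205,0,-0.173,0,50]
    - [-0.234,0,-0.183,0,50]
    - [-0.265,0,-0.19,0,50]
    - [-0.295,0,-0.195,0,50]
    - [-0.295,0,-0.195,0,50]
  newtons: 12

```text
time_s: 36.38
tcp_pos: [0.4284, 0.2696, 0.0797]
eef_rot: [180.0, 0.0, 0.0]
contact_force: [0.5, 0.1, -0.8]
gripper_width: 0.0639
gripper_force: 12.0
```

```bash
python3 chk.py
```

```text
[0.4284 0.2696 0.0797] [179.9993   0.0185   0.0249] 0.06386587502384385 [ 0.4643  0.1279 -0.8044] [-0.034   0.035  -0.0377]
blue [325.5419 315.9034] [  244   268   167    89 12946]
blue [323.5717 414.1837] [ 254  395  141   40 5389]
rust [225.  26.] [ 200    0   42   56 1065] [0.5491 0.3124 0.037 ]
rust [290. 204.] [270 190  40  27 299] [0.4712 0.2859 0.037 ]
scene blue [465.2243 253.086 ] [451 240  30  26 535] ((464.5000305175781, 253.50001525878906), (29.15003204345703, 21.271644592285156), 23.198591232299805)
-40 foot +n/-n, rim +n/-n rows [134. 210. 300. 360.]
-20 foot +n/-n, rim +n/-n rows [173. 258. 274. 383.]
0 foot +n/-n, rim +n/-n rows [218. 308. 259. 403.]
20 foot +n/-n, rim +n/-n rows [266. 360. 255. 416.]
40 foot +n/-n, rim +n/-n rows [317. 415. 260. 421.]
60 foot +n/-n, rim +n/-n rows [370. 473. 273. 415.]
80 foot +n/-n, rim +n/-n rows [425. 532. 291. 397.]
100 foot +n/-n, rim +n/-n rows [483. 589. 313. 367.]
120 foot +n/-n, rim +n/-n rows [543. 632. 336. 333.]
```

The cup didn't rotate, so 12 N is too firm. I'll ease to 7 N close to the mat and use short upward jerks.

Call:
step_arm:
  plan:
    - [0.06,0,0.06,0,50]
    - [0.1,0,0.115,0,50]
    - [0.1,0,0.115,0,50]
  newtons: 9

```text
time_s: 36.73
tcp_pos: [0.4554, 0.2692, 0.0484]
eef_rot: [179.9, 0.1, -0.0]
contact_force: [-0.0, -1.4, -0.4]
gripper_width: 0.064
gripper_force: 9.0
```

Call:
step_arm:
  plan:
    - [0,0,0,0,50]
    - [0,0,0,0,50]
    - [0,0,-0.1,0,50]
    - [0,0,-0.1,0,50]
    - [0,0,0,0,50]
    - [0,0,-0.1,0,50]
    - [0,0,-0.1,0,50]
  newtons: 7

```text
time_s: 37.32
tcp_pos: [0.4556, 0.2707, 0.0782]
eef_rot: [-179.9, -0.1, 0.1]
contact_force: [-0.1, 0.7, 0.4]
gripper_width: 0.0624
gripper_force: 6.9
```

```bash
python3 chk.py|head -4
```

```text
[0.4556 0.2707 0.0782] [-179.9329   -0.1222    0.0674] 0.062418370083368584 [-0.1302  0.7394  0.3714] [ 0.148  -0.196   0.0057]
blue [327.1767 301.8394] [  236   234   184   123 18833]
blue [321.1934 408.875 ] [ 270  395  108   35 2648]
rust [ 2. 16.] [  0   0   6  39 169] [0.5797 0.4081 0.037 ]
```

```bash
cat > prof.py <<'E'
from h import *
s=r.get_state(); im,c=snap("wrist"); hsv=cv2.cvtColor(im,cv2.COLOR_RGB2HSV); print(s["tcp_pos"],s["gripper_width"],s["contact_force"])
for row in range(170,450,12):
    m=[x for x in range(200,450) if 103<=hsv[row,x,0]<=128 and hsv[row,x,1]>90]
    if len(m)>4: print(row,m[0],m[-1],len(m),"V",[int(v) for v in hsv[row,np.linspace(m[0]+3,m[-1]-3,9).astype(int),2]])
sc,C=snap("scene")
for b in blobs(sc,(105,100,30),(125,255,255),80):
    if b[0][0]>380 and 150<b[0][1]<330: print("scene blue",b[0],b[1],rect(b[2]))
E
python3 prof.py
```

```text
[0.4551 0.2706 0.0771] 0.06238455565291568 [ 0.5794  0.0033 -0.0414]
242 287 367 81 V [126, 133, 115, 113, 112, 113, 149, 162, 154]
254 268 386 119 V [129, 102, 107, 111, 112, 114, 115, 111, 131]
266 255 398 144 V [130, 98, 105, 110, 113, 115, 111, 108, 131]
278 247 406 160 V [130, 95, 104, 110, 113, 114, 129, 106, 131]
290 203 412 172 V [37, 42, 85, 100, 113, 115, 132, 103, 131]
302 239 416 178 V [128, 89, 102, 110, 113, 113, 108, 97, 130]
314 237 417 181 V [132, 83, 100, 110, 115, 112, 103, 93, 130]
326 237 418 182 V [130, 81, 100, 117, 130, 110, 100, 88, 131]
338 240 416 177 V [132, 80, 97, 129, 128, 131, 98, 82, 132]
350 243 413 171 V [134, 77, 130, 129, 130, 130, 93, 78, 131]
398 271 419 105 V [103, 106, 135, 129, 130, 102, 62, 241, 248]
410 229 361 84 V [163, 159, 159, 102, 106, 108, 109, 107, 96]
422 293 347 55 V [131, 129, 132, 133, 133, 133, 132, 187, 200]
scene blue [460.4777 262.8596] [447 249  30  27 584] ((460.0550842285156, 263.59979248046875), (29.227083206176758, 23.29959487915039), 24.227745056152344)
```

Looking straight into the mouth now: the rim is near circular in the wrist view, which means the cup tilts only about 18° and its foot is about 1 cm above the mat. I'll firm up the grip, centre it over the mat, lower to touch and let go.

Call:
step_arm:
  plan:
    - [0,0,0,0,50]
    - [0,0,0,0,50]
    - [-0.05,0,0,0,50]
    - [-0.11,0,0,0,50]
    - [-0.11,0,0,0,50]
    - [-0.11,0,0.02,0,50]
    - [-0.11,0,0.035,0,50]
    - [-0.11,0,0.05,0,50]
    - [-0.11,0,0.055,0,50]
    - [-0.11,0,0.055,0,50]
  newtons: 10

```text
time_s: 38.35
tcp_pos: [0.4271, 0.2694, 0.0613]
eef_rot: [179.9, 0.0, -0.0]
contact_force: [0.7, 0.2, -1.0]
gripper_width: 0.0626
gripper_force: 9.9
```

```bash
python3 prof.py
```

```text
[0.4271 0.2694 0.0613] 0.06264711553816862 [ 0.6824  0.1941 -1.0082]
242 286 366 81 V [137, 141, 125, 120, 121, 124, 157, 174, 164]
254 267 386 120 V [139, 110, 118, 120, 122, 124, 123, 121, 142]
266 255 398 144 V [141, 107, 113, 119, 123, 123, 122, 116, 140]
278 247 407 161 V [140, 104, 114, 120, 124, 122, 141, 112, 140]
290 242 413 172 V [139, 100, 112, 120, 124, 122, 137, 107, 140]
302 239 416 178 V [138, 95, 110, 120, 124, 121, 112, 105, 139]
314 237 417 181 V [141, 91, 109, 121, 123, 119, 113, 98, 139]
326 237 418 182 V [142, 88, 107, 121, 140, 118, 108, 93, 140]
338 240 416 177 V [143, 87, 104, 139, 139, 139, 104, 89, 142]
350 243 413 171 V [145, 85, 139, 139, 140, 139, 99, 84, 141]
398 233 419 106 V [172, 149, 113, 152, 139, 142, 130, 236, 243]
410 279 362 84 V [131, 115, 115, 117, 117, 115, 116, 115, 125]
422 294 347 54 V [140, 140, 142, 143, 143, 144, 143, 145, 216]
scene blue [462.5362 257.4533] [449 244  30  27 567] ((462.00006103515625, 258.0000305175781), (28.621667861938477, 23.255107879638672), 26.56505012512207)
```

Call:
step_arm:
  plan:
    - [0,0,0.008,0,50]
    - [0,0,0.016,0,50]
    - [0,0,0.016,0,50]
    - [0,0,0.016,0,50]

```text
time_s: 38.78
tcp_pos: [0.4271, 0.2696, 0.0579]
eef_rot: [180.0, 0.0, -0.0]
contact_force: [-0.6, 0.0, -1.0]
gripper_width: 0.0619
gripper_force: 9.9
```

Call:
step_arm:
  plan:
    - [0,0,0.008,0,50]
    - [0,0,0.016,0,50]
    - [0,0,0.016,0,50]
    - [0,0,0.016,0,50]

```text
time_s: 39.12
tcp_pos: [0.4279, 0.2703, 0.0546]
eef_rot: [-180.0, -0.1, 0.0]
contact_force: [1.9, -0.6, 4.9]
gripper_width: 0.0623
gripper_force: 9.8
```

```bash
python3 prof.py | awk 'NR<5||NR>13'
```

```text
[0.4279 0.2703 0.0546] 0.062278525985126766 [ 1.9148 -0.5743  4.9414]
242 286 366 81 V [135, 142, 124, 119, 121, 123, 157, 174, 161]
254 267 386 120 V [138, 111, 115, 120, 123, 124, 123, 120, 140]
266 255 398 144 V [139, 107, 114, 118, 123, 124, 122, 117, 139]
422 291 350 60 V [140, 141, 141, 144, 144, 145, 144, 137, 214]
scene blue [461.7842 259.2068] [448 246  30  26 556] ((461.3000183105469, 259.9000244140625), (28.174455642700195, 22.807889938354492), 26.56505012512207)
```

Contact made at about 5 N. I'll drag back so mat friction levels the foot.

Call:
step_arm:
  plan:
    - [-0.02,0,0,0,50]
    - [-0.04,0,0,0,50]
    - [-0.06,0,0.002,0,50]
    - [-0.08,0,0.005,0,50]
    - [-0.1,0,0.009,0,50]
    - [-0.12,0,0.015,0,50]
    - [-0.12,0,0.015,0,50]

```text
time_s: 39.8
tcp_pos: [0.3977, 0.2709, 0.0516]
eef_rot: [-179.9, -0.1, 0.1]
contact_force: [0.9, -1.2, 11.1]
gripper_width: 0.0612
gripper_force: 9.9
```

```bash
python3 prof.py
```

```text
[0.3977 0.2709 0.0516] 0.061172057783143455 [ 0.9223 -1.226  11.0678]
230 309 344 36 V [106, 120, 132, 167, 197, 198, 197, 196, 178]
242 278 376 99 V [156, 163, 101, 106, 108, 129, 127, 214, 192]
254 262 394 133 V [161, 99, 103, 106, 107, 107, 103, 120, 190]
266 251 404 154 V [158, 101, 102, 106, 108, 107, 106, 106, 175]
278 243 414 172 V [159, 97, 102, 106, 105, 108, 117, 103, 158]
290 237 419 183 V [159, 94, 99, 160, 162, 163, 103, 102, 159]
302 233 423 191 V [160, 91, 91, 163, 162, 162, 102, 100, 161]
314 230 425 196 V [160, 89, 165, 163, 164, 166, 97, 95, 163]
326 230 426 197 V [161, 85, 165, 165, 164, 164, 92, 93, 162]
338 229 428 200 V [160, 84, 166, 165, 164, 165, 88, 90, 157]
350 230 425 196 V [161, 84, 168, 166, 166, 165, 85, 87, 160]
398 235 401 148 V [177, 166, 86, 86, 85, 84, 84, 84, 162]
410 269 421 120 V [169, 84, 83, 86, 86, 84, 161, 245, 246]
422 285 368 84 V [166, 167, 160, 104, 113, 130, 152, 161, 164]
scene blue [466.4608 250.1549] [454 237  29  27 523] ((465.9886169433594, 251.4698486328125), (28.451950073242188, 22.296480178833008), 24.22774314880371)
```

The cup floor is now visible and clean (empty), and the drag cut the tilt from about 45° to 30°. I'll lift, step forward and repeat the drag.

Call:
step_arm:
  plan:
    - [0,0,-0.05,0,50]
    - [0.1,0,-0.06,0,50]
    - [0.2,0,-0.06,0,50]
    - [0.23,0,-0.06,0,50]
    - [0.23,0,-0.03,0,50]
    - [0.23,0,-0.01,0,50]
    - [0.23,0,-0.005,0,50]
    - [0.23,0,-0.005,0,50]

```text
time_s: 40.57
tcp_pos: [0.4539, 0.2693, 0.0511]
eef_rot: [179.9, 0.0, 0.0]
contact_force: [0.9, -1.2, 4.2]
gripper_width: 0.0611
gripper_force: 9.9
```

Call:
step_arm:
  plan:
    - [-0.02,0,0,0,50]
    - [-0.04,0,0.002,0,50]
    - [-0.06,0,0.005,0,50]
    - [-0.08,0,0.01,0,50]
    - [-0.1,0,0.016,0,50]
    - [-0.12,0,0.022,0,50]
    - [-0.14,0,0.026,0,50]
    - [-0.15,0,0.026,0,50]
    - [-0.15,0,0.026,0,50]

```text
time_s: 41.32
tcp_pos: [0.416, 0.2693, 0.0447]
eef_rot: [179.9, 0.1, 0.0]
contact_force: [-0.2, -0.3, 0.5]
gripper_width: 0.0603
gripper_force: 9.4
```

```bash
python3 prof.py
```

```text
[0.416  0.2693 0.0447] 0.06029529716305898 [-0.2292 -0.272   0.4637]
218 298 357 60 V [96, 97, 97, 95, 94, 95, 95, 94, 95]
230 283 371 89 V [95, 97, 97, 97, 97, 97, 96, 96, 94]
242 272 382 111 V [95, 96, 168, 187, 204, 202, 216, 92, 93]
254 261 393 133 V [95, 157, 160, 160, 161, 189, 164, 199, 93]
266 250 403 154 V [146, 87, 159, 160, 161, 162, 162, 91, 207]
278 242 412 171 V [162, 86, 160, 159, 160, 208, 160, 91, 206]
290 234 421 188 V [161, 86, 118, 159, 158, 161, 126, 89, 160]
302 229 425 197 V [160, 87, 95, 160, 159, 160, 99, 93, 159]
314 226 429 204 V [159, 89, 95, 100, 168, 102, 99, 93, 159]
326 223 430 208 V [158, 91, 94, 102, 105, 102, 100, 95, 159]
338 224 430 207 V [159, 92, 97, 101, 103, 103, 98, 94, 157]
350 225 430 206 V [158, 92, 98, 101, 104, 103, 99, 96, 159]
398 236 416 154 V [177, 166, 101, 100, 103, 102, 101, 103, 248]
410 266 388 123 V [158, 98, 101, 102, 103, 101, 101, 100, 158]
422 289 365 77 V [156, 157, 164, 123, 137, 152, 152, 159, 154]
scene blue [460.2696 261.5314] [446 244  33  35 764] ((460.01031494140625, 263.226806640625), (28.632762908935547, 31.88187026977539), 23.962491989135742)
```

The cup's outer front wall now shows below the rim and the force is about zero, so it stands level. I'll release and verify.

Call:
step_arm:
  plan:
    - [0,0,0,0,66]
    - [0,0,0,0,74]
    - [0,0,0,0,87]
    - [0,0,0,0,87]
    - [0,0,0,0,87]
    - [0,0,-0.15,0,87]
    - [0,0,-0.3,0,87]
    - [0,0,-0.45,0,87]
    - [0,0,-0.6,0,87]
    - [0,0,-0.8,0,87]
    - [0,0,-1,0,87]
    - [0,0,-1,0,87]

```text
time_s: 42.42
tcp_pos: [0.4188, 0.2707, 0.3014]
eef_rot: [-179.7, -0.3, 0.0]
contact_force: [1.0, 0.4, 1.4]
gripper_width: 0.087
gripper_force: 0.0
```

```bash
python3 chk2.py; python3 - <<'E'
from h import *
s=r.get_state(); c=cam("wrist",s); im=cv2.imread("pics/k_wrist.png")[:,:,::-1]; hsv=cv2.cvtColor(np.ascontiguousarray(im),cv2.COLOR_RGB2HSV)
m=cv2.inRange(hsv,(103,90,20),(128,255,255)); n,l,st,ce=cv2.connectedComponentsWithStats(m)
i=max(range(1,n),key=lambda k:st[k,4]*(st[k,1]<300)); rows=[(y,np.where(l[y]==i)[0]) for y in range(st[i,1],st[i,1]+st[i,3])]
y,x=max(rows,key=lambda q:np.ptp(q[1])); print("widest row",y,x[0],x[-1],cast(c,[(x[0],y),(x[-1],y)],.088))
E
```

```text
[0.4188 0.2707 0.3014] [-179.6902   -0.3471    0.0245]
wrist [329.9 202.7] [ 294  165   71   74 3855] c [328.8 203.8] wh [70.  70.7] 45 [0.4239 0.267  0.05  ]
scene [461.9 259. ] [446 241  34  38 908] c [461.7 259.6] wh [27.7 38.9] 27 [0.4277 0.2724 0.05  ]
upright model wrist [292. 181.] [70. 77.]
upright model top [214. 275.] [24. 20.]
upright model scene [447. 234.] [34. 39.]
rust [153.  33.] 1176
rust [248.  44.] 128
rust [279.  64.] 83
rust [288. 169.] 104
widest row 200 294 364 [[0.4321 0.2981 0.088 ]
 [0.4322 0.2361 0.088 ]]
```

The cup stands upright and wholly on the mat at about (0.43,0.267), and its silhouettes match the upright model. Now I'll go to the lid bar. At the same time I'll use the top view to check that no other big nut is on the bench.

Call:
step_arm:
  plan:
    - [0.1,0.1,-0.3,0.75,45]
    - [0.3,0.3,-0.475,0.75,45]
    - [0.52,0.67,-0.475,0.75,45]
    - [0.52,0.67,-0.475,0.75,45]
    - [0.52,0.67,-0.475,0.75,45]
    - [0.52,0.67,-0.475,0.75,45]
    - [0.52,0.67,-0.475,0.75,45]
    - [0.52,0.67,-0.475,0.75,45]
    - [0.52,0.67,-0.475,0.75,45]
    - [0.52,0.67,-0.475,0.75,45]
    - [0.52,0.67,-0.475,0.75,45]

```text
time_s: 43.48
tcp_pos: [0.5465, 0.1031, 0.413]
eef_rot: [179.9, 0.0, -44.9]
contact_force: [-0.6, -0.2, -0.3]
gripper_width: 0.0448
gripper_force: 0.0
```

Call:
step_arm:
  plan:
    - [0.84,0.105,0,0.76,45]
    - [0.84,0.105,0,0.76,45]
    - [0.84,0.105,0,0.76,45]
    - [0.84,0.105,0,0.76,45]
    - [0.84,0.105,0,0.76,45]
    - [0.84,0.105,0,0.76,45]
    - [0.84,0.105,0,0.76,45]
    - [0.84,0.105,0,0.76,45]
    - [0.84,0.105,0,0.76,45]

```text
time_s: 44.23
tcp_pos: [0.677, -0.0637, 0.4135]
eef_rot: [180.0, -0.0, -90.4]
contact_force: [0.9, -0.1, -0.7]
gripper_width: 0.0452
gripper_force: 0.0
```

```bash
python3 - <<'E'
from h import *
s=r.get_state(); print(s["tcp_pos"],s["eef_rot"],to(.68,-.0645,.316,-90.6))
a=cv2.cvtColor(cv2.imread("pics/top0.png"),cv2.COLOR_BGR2LAB).astype(int)
h0=cv2.cvtColor(cv2.imread("pics/top0.png"),cv2.COLOR_BGR2HSV)
print("nut hsv",h0[264:273,426:435].reshape(-1,3)[::9].tolist())
t,c=snap("top"); h1=cv2.cvtColor(t,cv2.COLOR_RGB2HSV)
for nm,h in (("t0",h0),("now",h1)):
    m=((h[:,:,0]<=9)&(h[:,:,1]>120)&(h[:,:,2]>50)&(h[:,:,2]<190)).astype(np.uint8)
    n,l,st,ce=cv2.connectedComponentsWithStats(m)
    for i in range(1,n):
        if 12<=st[i,4]<300 and 165<ce[i,1]<420: print(nm,ce[i].round(),st[i,2:],cast(c,ce[i],.015)[0,:2])
# bar in wrist view: bright low-saturation column
im,w=snap("wrist"); hs=cv2.cvtColor(im,cv2.COLOR_RGB2HSV)
for row in (200,230,260,285):
    x=np.where((hs[row,:,1]<50)&(hs[row,:,2]>120))[0]; print(row,x[(x>200)&(x<450)][[0,-1]] if ((x>200)&(x<450)).any() else None)
E
```

```text
[ 0.677  -0.0637  0.4135] [179.972   -0.0002 -90.3822] [ 0.003 -0.012  0.39   0.004]
nut hsv [[13, 195, 170], [12, 189, 150], [11, 182, 157], [11, 183, 167], [11, 184, 166], [11, 183, 167], [11, 181, 169], [11, 181, 161], [12, 185, 154]]
t0 [468. 167.] [17  1 17] [ 0.8297 -0.5307]
t0 [183. 231.] [13 20 81] [0.588  0.4332]
t0 [580. 255.] [15 10 43] [ 0.5368 -0.9014]
t0 [568. 265.] [15 12 54] [ 0.5037 -0.8612]
t0 [563. 273.] [ 7  5 16] [ 0.4764 -0.8428]
t0 [228. 291.] [ 9 10 39] [0.3919 0.2701]
t0 [540. 300.] [ 5 10 16] [ 0.3845 -0.7633]
t0 [597. 303.] [ 7  4 16] [ 0.3795 -0.9516]
t0 [622. 309.] [ 5 11 33] [ 0.3621 -1.0352]
t0 [585. 319.] [10  6 17] [ 0.325  -0.9109]
t0 [576. 325.] [ 7  6 12] [ 0.3038 -0.8797]
t0 [558. 334.] [ 6  5 12] [ 0.2748 -0.8204]
now [469. 167.] [15  1 15] [ 0.8297 -0.5341]
now [183. 231.] [13 20 80] [0.5882 0.4329]
now [581. 257.] [15 12 70] [ 0.5286 -0.9048]
now [571. 277.] [ 22  34 154] [ 0.4632 -0.8694]
now [540. 300.] [ 4 10 12] [ 0.3837 -0.7641]
now [597. 303.] [ 7  4 16] [ 0.3789 -0.9514]
now [622. 308.] [ 9 13 50] [ 0.3651 -1.0343]
200 [315 331]
230 [315 331]
260 [315 329]
285 [316 329]
```

No other big nut on the bench. The bar is centred between the fingers at column 322. I'll descend, grip and swing the lid shut along the reverse arc.

Call:
step_arm:
  plan:
    - [0,-0.01,0.12,0,45]
    - [0,-0.01,0.24,0,45]
    - [0,-0.01,0.34,0,45]
    - [0,-0.01,0.39,0,45]
    - [0,-0.01,0.39,0,45]
    - [0,-0.01,0.39,0,5]
    - [0,-0.01,0.39,0,5]
    - [0,-0.01,0.39,0,5]
    - [0,-0.01,0.39,0,5]
    - [0,-0.01,0.39,0,5]
    - [0,-0.01,0.39,0,5]
  newtons: 12

```text
time_s: 45.25
tcp_pos: [0.6788, -0.0649, 0.3169]
eef_rot: [179.9, -0.0, -90.6]
contact_force: [-2.4, 3.2, 4.6]
gripper_width: 0.0113
gripper_force: 12.0
```

Call:
step_arm:
  plan:
    - [0,0.05,0.003,0,5]
    - [0,0.106,0.011,0,5]
    - [0,0.158,0.022,0,5]
    - [0,0.21,0.036,0,5]
    - [0,0.31,0.074,0,5]
    - [0,0.405,0.124,0,5]
    - [0,0.45,0.153,0,5]
    - [0,0.492,0.185,0,5]
    - [0,0.533,0.22,0,5]
    - [0,0.572,0.257,0,5]
    - [0,0.572,0.257,0,5]
  newtons: 12

```text
time_s: 46.17
tcp_pos: [0.535, -0.0628, 0.2511]
eef_rot: [180.0, 0.1, -90.6]
contact_force: [-0.6, 2.4, -4.5]
gripper_width: 0.0112
gripper_force: 12.0
```

```bash
python3 - <<'E'
from h import *
s=r.get_state(); print(s["tcp_pos"],s["gripper_width"],s["contact_force"])
for p in ((.475-.0,.106),): print(to(p[0],-.0625,p[1]))
E
```

```text
[ 0.535  -0.0628  0.2511] 0.0111913733007013 [-0.5627  2.3657 -4.4814]
[0.001 0.24  0.581 0.   ]
```

Call:
step_arm:
  plan:
    - [0,0.035,0.04,0,5]
    - [0,0.069,0.081,0,5]
    - [0,0.129,0.17,0,5]
    - [0,0.155,0.218,0,5]
    - [0,0.176,0.266,0,5]
    - [0,0.195,0.316,0,5]
    - [0,0.211,0.367,0,5]
    - [0,0.224,0.419,0,5]
    - [0,0.234,0.471,0,5]
    - [0,0.24,0.528,0,5]
    - [0,0.242,0.583,0,5]
    - [0,0.242,0.592,0,5]
  newtons: 12

```text
time_s: 47.17
tcp_pos: [0.475, -0.0625, 0.1029]
eef_rot: [179.8, -0.0, -90.6]
contact_force: [-10.0, 7.8, 15.9]
gripper_width: 0.0115
gripper_force: 12.0
```

Call:
step_arm:
  plan:
    - [0,0,0.005,0,5]
    - [0,0,0.005,0,5]
    - [0,0,0.005,0,5]

```text
time_s: 47.42
tcp_pos: [0.475, -0.0625, 0.103]
eef_rot: [179.8, 0.0, -90.6]
contact_force: [-8.2, 5.5, 6.4]
gripper_width: 0.0113
gripper_force: 12.0
```

The lid is shut and pressed home. I'll release the bar and go to the bolt knob.

Call:
step_arm:
  plan:
    - [0,0,-0.008,0,20]
    - [0,0,-0.008,0,20]
    - [0,0,-0.008,0,20]
    - [0,0,-0.1,0,20]
    - [0,0,-0.22,0,20]
    - [0,0,-0.34,0,20]
    - [0,0,-0.5,0,20]
    - [0,0,-0.5,0,20]
    - [0,0,-0.5,0,20]

```text
time_s: 48.17
tcp_pos: [0.4779, -0.0625, 0.2304]
eef_rot: [-179.7, 0.1, -90.6]
contact_force: [-1.3, 0.0, -1.3]
gripper_width: 0.0198
gripper_force: 0.0
```

Call:
step_arm:
  plan:
    - [0.735,-0.26,0,0,50]
    - [0.735,-0.26,0,0,50]
    - [0.735,-0.26,0,0,50]
    - [0.735,-0.26,0,0,50]
    - [0.735,-0.26,0,0,50]
    - [0.735,-0.26,0,0,50]
    - [0.735,-0.26,0,0,50]
    - [0.735,-0.26,0,0,50]
    - [0.735,-0.26,0,0,50]

```text
time_s: 48.92
tcp_pos: [0.5388, -0.2464, 0.2273]
eef_rot: [180.0, 0.0, -90.6]
contact_force: [0.3, 0.5, -0.3]
gripper_width: 0.05
gripper_force: 0.0
```

```bash
python3 - <<'E'
from h import *
s=r.get_state(); print(s["tcp_pos"],to(.541,-.246,.1385,-90.6))
im,c=snap("wrist")
for ce,st,m in blobs(im,(22,120,60),(35,255,255),60): print("yellow",ce,st,cast(c,ce,.145))
g=max(blobs(im,(45,80,30),(90,255,255),400),key=lambda b:b[1][4]); print("green",g[1])
t,c=snap("top")
for ce,st,m in blobs(t,(45,80,40),(90,255,255),300): 
    P=cast(c,cv2.boxPoints(rect(m)),.12); print("lid",P.mean(0),np.ptp(P,axis=0))
E
```

```text
[ 0.5388 -0.2464  0.2273] [-0.002 -0.009  0.355  0.001]
yellow [180.5542 273.7972] [ 143  247   67   64 1790] [[ 0.6291 -0.2389  0.145 ]]
yellow [322.1785 271.6628] [ 307  249   31   45 1115] [[ 0.5422 -0.2394  0.145 ]]
green [ 233  395  135   41 4709]
```

Call:
step_arm:
  plan:
    - [0,-0.009,0.12,0,50]
    - [0,-0.009,0.24,0,50]
    - [0,-0.009,0.32,0,50]
    - [0,-0.009,0.355,0,50]
    - [0,-0.009,0.355,0,50]
    - [0,-0.009,0.355,0,10]
    - [0,-0.009,0.355,0,10]
    - [0,-0.009,0.355,0,10]
    - [0,-0.009,0.355,0,10]
    - [0,-0.009,0.355,0,10]
    - [0,-0.009,0.355,0,10]
  newtons: 25

```text
time_s: 49.93
tcp_pos: [0.5411, -0.2472, 0.1397]
eef_rot: [180.0, -0.0, -90.6]
contact_force: [0.2, 1.3, 5.8]
gripper_width: 0.0175
gripper_force: 25.0
```

Call:
step_arm:
  plan:
    - [-0.03,0,0,0,10]
    - [-0.06,0,0,0,10]
    - [-0.09,0,0,0,10]
    - [-0.11,0,0,0,10]
    - [-0.12,0,0,0,10]
    - [-0.12,0,0,0,10]
    - [-0.12,0,0,0,10]
  newtons: 25

```text
time_s: 50.52
tcp_pos: [0.5416, -0.2205, 0.1399]
eef_rot: [180.0, -0.3, -90.6]
contact_force: [-1.2, -19.8, 0.2]
gripper_width: 0.0176
gripper_force: 25.0
```

The bolt travelled 26.7 mm to its home stop. I'll release it and move above the button with closed fingers.

Call:
step_arm:
  plan:
    - [0.015,0,0,0,10]
    - [0.01,0,0,0,50]
    - [0.01,0,0,0,50]
    - [0.01,0,0,0,50]
    - [0.01,0,-0.12,0,50]
    - [0.01,0,-0.24,0,50]
    - [0.01,0,-0.34,0,50]
    - [0.01,0,-0.34,0,50]
    - [0.01,0,-0.34,0,0]
    - [0.01,0,-0.34,0,0]

```text
time_s: 51.35
tcp_pos: [0.5415, -0.219, 0.2235]
eef_rot: [180.0, 0.0, -90.6]
contact_force: [0.4, -0.7, -0.8]
gripper_width: 0.0416
gripper_force: 0.0
```

```bash
python3 - <<'E'
from h import *
im,c=snap("wrist"); s=r.get_state(); print(s["tcp_pos"],s["contact_force"])
for nm,lo,hi,z in (("yellow",(22,120,60),(35,255,255),.145),("green",(45,120,30),(75,255,255),.12)):
    for ce,st,m in blobs(im,lo,hi,150): print(nm,ce,st,cast(c,ce,z))
t,tc=snap("top")
for ce,st,m in blobs(t,(22,150,120),(35,255,255),8): 
    if 360<ce[0]<400 and 200<ce[1]<260: print("top yellow",ce,cast(tc,ce,.145)[0])
print(to(.642,-.225,.14,-90.6))
E
```

```text
[ 0.5412 -0.2191  0.2229] [-0.0602 -0.5466 -0.3118]
yellow [177.8667 238.0151] [ 139  209   70   67 1988] [[ 0.6294 -0.2353  0.145 ]]
yellow [325.9939 270.3118] [ 311  247   31   46 1148] [[ 0.5426 -0.2143  0.145 ]]
green [168.2963 246.3639] [ 146  224   46   44 1495] [[ 0.6456 -0.2228  0.12  ]]
[ 0.019 -0.404  0.331  0.   ]
```

The knob reads y = -0.2143, against -0.2148 at the start, so the bolt is fully home. Now the button.

Call:
step_arm:
  plan:
    - [0.017,-0.15,0,0,0]
    - [0.017,-0.3,0,0,0]
    - [0.017,-0.408,0,0,0]
    - [0.017,-0.408,0.1,0,0]
    - [0.017,-0.408,0.22,0,0]
    - [0.017,-0.408,0.32,0,0]
    - [0.017,-0.408,0.38,0,0]
    - [0.017,-0.408,0.4,0,0]
    - [0.017,-0.408,0.4,0,0]

```text
time_s: 52.2
tcp_pos: [0.642, -0.2244, 0.126]
eef_rot: [179.8, -0.0, -90.5]
contact_force: [-11.3, 5.2, 21.6]
gripper_width: 0.0003
gripper_force: 10.8
```

Call:
step_arm:
  plan:
    - [0,0,0.008,0,0]
    - [0,0,0.016,0,0]
    - [0,0,0.024,0,0]
    - [0,0,0.032,0,0]
    - [0,0,0.032,0,0]

```text
time_s: 52.62
tcp_pos: [0.6423, -0.2246, 0.1252]
eef_rot: [-179.9, -0.1, -90.4]
contact_force: [-27.1, 16.3, 62.5]
gripper_width: 0.0001
gripper_force: 31.4
```

Firm stop at z = 0.125. I'll back off in small steps and read force against height to tell whether that was the button's full travel.

Call:
step_arm:
  plan:
    - [0,0,-0.034,0,0]
    - [0,0,-0.034,0,0]
    - [0,0,-0.034,0,0]

```text
time_s: 52.87
tcp_pos: [0.644, -0.2249, 0.1261]
eef_rot: [-179.9, -0.0, -90.6]
contact_force: [-5.5, 5.2, 18.4]
gripper_width: 0.0006
gripper_force: 9.3
```

Call:
step_arm:
  plan:
    - [0,0,-0.008,0,0]
    - [0,0,-0.008,0,0]
    - [0,0,-0.008,0,0]

```text
time_s: 53.12
tcp_pos: [0.6439, -0.2248, 0.1263]
eef_rot: [-180.0, -0.0, -90.6]
contact_force: [-0.4, 1.4, 7.2]
gripper_width: 0.0002
gripper_force: 3.7
```

Call:
step_arm:
  plan:
    - [0,0,-0.008,0,0]
    - [0,0,-0.008,0,0]
    - [0,0,-0.008,0,0]

```text
time_s: 53.37
tcp_pos: [0.6439, -0.2248, 0.1282]
eef_rot: [180.0, 0.0, -90.6]
contact_force: [0.7, 1.9, 4.0]
gripper_width: 0.0005
gripper_force: 1.9
```

Call:
step_arm:
  plan:
    - [0,0,-0.008,0,0]
    - [0,0,-0.008,0,0]
    - [0,0,-0.008,0,0]

```text
time_s: 53.62
tcp_pos: [0.6438, -0.2249, 0.1304]
eef_rot: [-180.0, 0.0, -90.6]
contact_force: [1.5, 1.5, 2.2]
gripper_width: 0.0004
gripper_force: 1.2
```

Call:
step_arm:
  plan:
    - [0,0,-0.012,0,0]
    - [0,0,-0.012,0,0]
    - [0,0,-0.012,0,0]

```text
time_s: 53.87
tcp_pos: [0.6431, -0.225, 0.1332]
eef_rot: [179.9, 0.0, -90.6]
contact_force: [0.7, 0.1, 0.1]
gripper_width: 0.0003
gripper_force: 0.0
```

Call:
step_arm:
  plan:
    - [0,0,-0.04,0,0]
    - [0,0,-0.04,0,0]
    - [0,0,-0.04,0,0]

```text
time_s: 54.12
tcp_pos: [0.644, -0.2251, 0.1444]
eef_rot: [-179.9, -0.0, -90.6]
contact_force: [0.0, 0.9, 0.1]
gripper_width: 0.0007
gripper_force: 0.0
```

It was a spring load from z = 0.133 (about 0 N) to a hard stop at 0.126, so the button went its full 6 mm. I'll rise clear, do a last check and hand in.

Call:
step_arm:
  plan:
    - [0,0,-0.1,0,20]
    - [0,0,-0.25,0,20]
    - [0,0,-0.4,0,20]
    - [0,0,-0.5,0,20]
    - [0,0,-0.5,0,20]
    - [0,0,-0.5,0,20]
    - [0,0,-0.5,0,20]

```text
time_s: 54.7
tcp_pos: [0.6432, -0.2247, 0.2681]
eef_rot: [180.0, 0.0, -90.6]
contact_force: [0.5, 0.6, -0.1]
gripper_width: 0.0199
gripper_force: 0.0
```

```bash
python3 - <<'E'
from h import *
sc,c=snap("scene"); t,tc=snap("top")
for b in blobs(sc,(105,100,30),(125,255,255),80):
    if b[0][0]>380 and 150<b[0][1]<330: print("cup scene",b[1])
for b in blobs(sc,(22,120,60),(35,255,255),15):
    if 150<b[0][1]<320: print("yellow scene",b[0],b[1])
o=cv2.imread("pics/scene0.png")[:,:,::-1]
for b in blobs(np.ascontiguousarray(o),(22,120,60),(35,255,255),15):
    if 150<b[0][1]<320: print("yellow scene at start",b[0],b[1])
print(r.get_state()["tcp_pos"],r.get_state()["time_s"])
print(workorder.close_job())
E
```

```text
cup scene [446 240  34  40 923]
yellow scene [266.2667 184.16  ] [263 178   7  14  75]
yellow scene [241.0833 221.3788] [232 212  19  16 132]
yellow scene [415.4531 298.2812] [407 288  19  22 256]
yellow scene at start [266.0933 184.12  ] [263 178   7  14  75]
yellow scene at start [241.2441 221.0315] [232 212  18  16 127]
yellow scene at start [415.5484 298.379 ] [407 288  19  22 248]
[ 0.643  -0.2247  0.2671] 54.8
the job is handed in; nothing more can be done
None
```

The job is handed in with no verdict returned: all nuts found (six small, one big) are in the tub, the empty cup stands on its mat about 2 cm off centre after slipping out and being re-stood, the lid is shut, the bolt is home, and the start button was pressed right down last, though the fingers briefly pushed on it with about 62 N.

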